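# Park a scooter's belt tensioner on its locking pin

### The job

Park the sprung belt tensioner of this scooter drive for a belt change: draw the locking pin (the one with the flat-sided grip) out of the tool block, push the tensioner's pointer arm back against its spring with the pin's shank until the pointer comes to the long mark on the scale, and seat the pin upright and fully home in the hole that belongs to that mark, the middle of the three, so that the arm stays parked against it when you let go. The quadrant is adjusted by hand, so feel for the hole with light pressure, never pressing the pin on the drive with more than 30 N; do not run the pointer beyond the end of the scale or let the arm snap back, and leave everything else as it lies.

Things in the scene. Friction and masses are not known exactly. Their poses are not given: they have to be found in the camera images.
- unit: Scooter drive bracket: flat aluminium casting fixed on the bench, its top 32 mm up, with two toothed pulleys, the tensioner and its quadrant. Origin on the tensioner's upright pivot axis, at bench height; z up; x = direction of the pointer arm at rest. Angles are counter-clockwise from x seen from above, radii from the pivot axis. The pivot stud reaches 88 mm above the bench.
- quadrant_drawn (a point): On the unit, axes as the unit's: where the DRAWING puts the middle hole's mouth (radius 85 mm, 0.405 rad, 52 mm above the bench). The quadrant (aluminium ring sector with holes and scale) is slotted and was turned forward (counter-clockwise) about the pivot by hand and clamped: the real hole lies 2.6 to 14.4 mm (0.03 to 0.17 rad) further along the arc; how much must be seen or felt.
- quadrant_top (a point): On the unit: point of the quadrant's flat top face, 52 mm above the bench, at radius 85 mm, angle 0. Quadrant 20 mm thick, radius 66 to 124 mm. Three upright holes, 9.2 mm in diameter, 20 mm deep to the casting, at radius 85 mm, 0.262 rad apart. Scale at the outer rim: ten marks 5 degrees apart, the seventh the longest and widest; with a pin in the middle hole the pointer lies on it.
- tensioner (a joint): Turn of the tensioner lever about the pivot (rad): 0 at rest on its stop, growing counter-clockwise as the pointer arm is pushed back; 0.53 to 0.70 with the pin home in the middle hole, 0.81 to 0.96 at the last mark, mechanical end 1.1. Sprung: at radius 85 mm it pushes back clockwise with 3.3 N at rest, about 6 N at the middle hole. Its other arm carries a 34 mm roller.
- pointer_arm (a point): Middle of the pointer arm at radius 85 mm, 62 mm above the bench; moves with the arm, x along the arm, z up. The arm is a steel bar 12 mm wide and 12 mm high (56 to 68 mm above the bench) out to radius 98 mm, then a thin pointer to 115 mm. Push on its clockwise side (-y): there the axis of the 8 mm pin runs 10 mm (0.118 rad) clockwise of the arm's middle line.
- block: Wooden tool block 44 x 200 x 45 mm, fixed to the bench, origin at the centre of its underside; three sockets in a row along its y axis at -65, 0 and +65 mm, 40 mm deep in use. The locking pin, a centre punch and a driver stand in them in any order.
- pin_grip (a point): Locking pin, at mid-grip on its axis, 66 mm above its tip (71 mm above the bench in the block). Grip: flat-sided black block, 34 mm along its x, 14 mm thick along its y (take it across these flats), 44 to 84 mm above the tip. Below: steel collar 16 mm across (40 to 44 mm above the tip; it hangs by this in the block) and round steel shank, 8 mm in diameter. z points away from the tip. About 0.1 kg.
- pin_tip (a point): Tip of the pin's shank, on its axis, axes as pin_grip. The shank is 40 mm long, 8 mm in diameter, its last 2 mm tapering to a flat 6 mm end. This point is 32 mm above the bench when the pin is home in a hole of the quadrant.
- punch_mid (a point): A plain round steel centre punch standing in the block, 13 mm in diameter, reaching 107 mm above the bench; this point is 71 mm above the bench. Leave it.
- driver_mid (a point): A driver with a round waisted grey grip standing in the block, 25 mm in diameter, reaching 107 mm above the bench; this point is 71 mm above the bench. Leave it.
- axle_nut: Loose steel nut, 22 mm wide, 10 mm high, lying on the casting near the big pulley. Origin at the centre of its underside. Leave it.
- bearing: Ball bearing ring, 36 mm in diameter, 12 mm high, on the bench. Origin at the centre of its underside. Leave it.
- heatsink: Finned aluminium heat sink, 75 x 50 x 30 mm, on the bench. Origin at the centre of its underside. Leave it.
- wrench: Spanner, 150 mm long, lying on the bench. Origin at the middle of its length, on the bench. Leave it.
There are look-alikes about, which are no part of the job. What is shaped like the part that bears pin_grip but blue is not meant.

How it is judged (in metres and radians):
On the way, in this order (a step that is already met when the one before it is completed fails the run):
1. the locking pin is drawn out of the tool block (height (world z) of pin_tip above 0.055 m), for 0.1 s.
2. the pin's shank stands at the pointer arm and has pushed it back to about the long mark (value of joint tensioner above 0.48 rad and horizontal distance between pin_tip and unit below 0.1 m), for 0.1 s.
At the end, for the whole second after the job is handed in: The pin stands upright (within about 11 degrees; it leans a little in its clearance) in the middle hole, its tip within 5 mm of the hole's floor, released; the tensioner rests still against it with the pointer at the long mark (tensioner reading between 0.49 and 0.73 rad) (value of joint tensioner between 0.49 and 0.73 rad and velocity of joint tensioner between -0.05 and 0.05 rad/s and z of pin_tip in the frame of unit below 0.037 m and horizontal distance between pin_tip and unit between 0.08 and 0.09 m and angle between pin_grip's own z axis and vertical below 0.2 rad); the robot touches nothing.
It fails at once if the pin is pressed on the drive (quadrant, arm or casting) with more than 30 N (contact force between pin and unit above 30 N).
It fails at once if the pointer is run beyond the end of the scale (value of joint tensioner above 1 rad).
It fails at once if the tensioner arm snaps back (velocity of joint tensioner below -3 rad/s).
It fails at once if the punch or driver in the block is disturbed (moved more than 15 mm) (distance of any of punch_mid, driver_mid from where it was at the start of the episode above 0.015 m).
It fails at once if a loose thing lying about is moved more than 20 mm (distance of any of axle_nut, bearing, heatsink, wrench from where it was at the start of the episode above 0.02 m).
It also fails if it takes over 67 s, if anything falls off the work surface, if the arm or the gripper's body presses on something with over 40 N, if the wrist force passes 120 N, or if a joint passes its speed limit or range.

### The arm

A 6-joint arm with a two-finger parallel gripper is mounted at the origin on the work surface. World frame = base frame: x ahead of the robot, y to its left, z up, the work surface at z = 0. Lengths are in mm, angles in degrees, forces in N, time in s.
With the tool pointing down it reaches from about 200 to 875 mm from the base axis. Payload 3.4 kg.
Tool frame: the origin (TCP) lies on the centre line of the jaws, within the pads' length; the fingertips stand 17 mm ahead of it and the grasp point (between the pads) lies 2 mm behind it; y points along the fingers, x is the direction in which the jaws open and shut, and the axes are right-handed (so a half turn about y gives the same grasp; the last joint's range is limited). The gripper opens to 94 mm and grips with 3 to 60 N. Pads are 16 mm wide; open, the fingers measure 119 mm over their backs; the gripper's body (75 mm by 177 mm) begins 78 mm behind the grasp point.
Start: joints at [-81.475, 15.808, 86.224, -0, 77.962, -6.933], TCP at [153.258, -554.236, 200.393] pointing down, gripper open.
Joint ranges: [-165.64, 165.64], [-43.16, 119.46], [12.63, 154.43], [-67.54, 247.53], [6.08, 155.33], [-154.97, 154.97]. Speed limits (degrees/s): [147.25, 147.25, 180, 180, 180, 180].

### API

Orientations are given as a 3x3 rotation matrix whose columns are the frame's x, y, z axes.
In Python, from cell import sensors, cams, r, finder gives the robot as it stands.
- The arm moves only by the tool drive_tool, never from a script. Its argument "rows" is one flat list of numbers, 7 for each row, row after row: the shift along the tool's x, y, z in units of 30 mm (1.0 is 30 mm), then the turn, a rotation vector about the tool's x, y, z in units of 6 degrees (1.0 is 6 degrees), then the finger opening in mm, from 0 to 94. A call has 1 to 12 rows; each row shifts and turns the pose as measured when the row begins, along the tool's axes as they then stand; what a row does not reach is not made up. A row lasts 1/10 s, in which the tool goes at most 50 mm and 8.59 degrees, less where a joint would pass 70% of its speed; a pose out of reach is approached as far as the arm can. A call is refused whole if a number of a shift passes 1 or a number of a turn 1, either way. A call with a gripper value outside its range is refused whole. The fingers move at their own pace and stop on an object; "newtons" is the grip in N (left out, the last holds). Time passes only in rows, so rows that do not move let the fingers close. It gives the time, the measured TCP pose, the force and the opening at its end, in the units of the state.
- sensors.observe(): the state, without advancing time (a new reading comes with each control period).
- cams.get_image(name): name is "scene" or "top" or "wrist"; returns the picture (420x560x3 uint8, red, green, blue); there is no depth.
- cams.camera_params(name): a dict with "vertical_fov" (degrees; the focal length in pixels is half the picture's height over the tangent of half this angle, whatever the lens; pixels are square), "cx", "cy" (the principal point, pixels), "dist_coeffs" ([k1, k2, p1, p2, k3] as OpenCV has them; the pictures are not rectified), "view" (4x4, takes a point from world to camera coordinates); the wrist camera has in their place "mount" (4x4, takes a point from camera to tool coordinates, whose origin is the TCP and whose axes are the tool frame's). Camera axes: x right, y down, z forward; pixel columns grow to the right and rows downward; lengths in mm; the calibration is good to about 2 mm. A picture is of the moment at which its call begins: read the wrist's pose just before it. camera_params takes no time and is no camera call.
- r.close_job(): hands the job in, once; it reports no verdict.
Trained networks look in the newest picture that a camera, given by its name, has taken for a name from the list of things; names that differ only in an ending like _2 or _b are one class to them, and where a whole thing is asked for, a point or a joint stands for the part that bears it (a point fixed in the world has none). Each returns a list of dicts, best first, with "p" (0 to 1); they miss things now and then, are a little off and sometimes report something else, mostly with a low value. They report only what shows in the picture. A call takes as long as a camera call. They do not tell look-alikes from the thing itself.
- finder.find_in(camera, thing): "pixel" ([column, row] in pixels, amid what is visible of it).
- finder.trace(camera, thing): "region" (420x560 bool, what is visible of it) and "pixel" ([column, row] in pixels, amid what is visible of it).
The state is a dict: "clock": time; "q": joint angles; "dq": joint speeds; "effort": joint torques, N m; "position": TCP position; "eef_rot": TCP orientation; "contact_force": force on the tool from outside, world axes, zero at the start; "ft_torque": the same for the moment, N m; "gripper_width": finger opening in mm.
Only numpy, scipy, OpenCV 4.12 (cv2) and the standard library are available. Lean on these libraries where they do the work, as an engineer would, in place of code of your own. Each camera call takes 0.05 s, during which the arm holds its last target.

## Working session

There is one attempt and no reset: what is moved stays moved. The work goes in short steps, Python scripts to look and compute and a tool call to move; the robot and the scene stay as the last step left them, time stands still between calls to the robot, and variables do not carry over. Pictures are saved under pics/ and viewed, and the job is handed in when it is done.

Besides the shell and the picture viewer there is one more tool, called as a command line: name --argument value ..., lists and objects as JSON in quotes. drive_tool: Moves the arm, as the interface text tells. Its arguments: {"type":"object","properties":{"rows":{"type":"array"},"newtons":{"type":"number"}},"required":["rows"]}

```bash
ls; mkdir -p pics; cat > h.py <<'E'
import numpy as np, cv2
from cell import sensors, cams, r, finder
def snap(n,f):
    im=cams.get_image(n); cv2.imwrite('pics/'+f,cv2.cvtColor(im,cv2.COLOR_RGB2BGR)); return im
def K(n):
    p=cams.camera_params(n); f=210/np.tan(np.radians(p['vertical_fov'])/2)
    return np.array([[f,0,p['cx']],[0,f,p['cy']],[0,0,1.]]),np.array(p['dist_coeffs'],float),p
def view(n,st=None):
    p=cams.camera_params(n)
    if 'view' in p: return np.array(p['view'],float)
    st=st or sensors.observe()
    T=np.eye(4);T[:3,:3]=st['eef_rot'];T[:3,3]=st['position']
    return np.linalg.inv(T@np.array(p['mount'],float))
def proj(n,P,V=None):
    k,d,_=K(n);V=view(n) if V is None else V
    P=np.atleast_2d(np.asarray(P,float));r_,_=cv2.Rodrigues(V[:3,:3])
    return cv2.projectPoints(P,r_,V[:3,3],k,d)[0].reshape(-1,2)
def back(n,px,z,V=None):
    k,d,_=K(n);V=view(n) if V is None else V
    u=cv2.undistortPoints(np.array(px,float).reshape(-1,1,2),k,d).reshape(-1,2)
    out=[]
    C=-V[:3,:3].T@V[:3,3]
    for a in u:
        w=V[:3,:3].T@np.array([a[0],a[1],1]); out.append(C+w*(z-C[2])/w[2])
    return np.array(out)
E
python3 - <<'E'
from h import *
np.set_printoptions(precision=2,suppress=True)
for n in('scene','top','wrist'):
    snap(n,n+'0.png')
    for t in ('pin_grip','punch_mid','driver_mid','unit','quadrant_top','pointer_arm','block','tensioner'):
        print(n,t,[(np.round(d['pixel'],1).tolist(),round(d['p'],2)) for d in finder.find_in(n,t)])
s=sensors.observe();print(s)
print(cams.camera_params('wrist'));print(cams.camera_params('top'))
E
```

```text
pics
scene pin_grip [([186.2, 248.0], 0.73), ([115.7, 229.1], 0.59)]
scene punch_mid [([217.2, 221.9], 0.6)]
scene driver_mid [([154.3, 268.9], 0.82)]
scene unit [([190.3, 246.2], 0.65)]
scene quadrant_top [([340.4, 203.0], 0.84)]
scene pointer_arm [([217.4, 222.7], 0.75), ([330.9, 164.0], 0.64), ([233.2, 176.5], 0.23)]
scene block [([191.4, 263.9], 0.65)]
scene tensioner [([334.7, 166.0], 0.79)]
top pin_grip [([371.9, 220.3], 0.75), ([416.6, 294.4], 0.54)]
top punch_mid [([203.0, 203.8], 0.69), ([334.0, 225.9], 0.62)]
top driver_mid []
top unit [([203.3, 202.5], 0.96), ([409.0, 215.6], 0.22)]
top quadrant_top [([200.7, 203.3], 0.97)]
top pointer_arm [([178.5, 219.2], 0.7)]
top block [([360.9, 225.2], 0.87)]
top tensioner [([202.5, 203.1], 0.74), ([179.3, 220.6], 0.64)]
wrist pin_grip []
wrist punch_mid []
wrist driver_mid []
wrist unit []
wrist quadrant_top []
wrist pointer_arm []
wrist block []
wrist tensioner []
{'clock': 1.35, 'q': array([-81.47,  15.81,  86.23,  -0.  ,  77.96,  -6.93]), 'dq': array([-0.06,  0.03,  0.02,  0.07,  0.07, -0.03]), 'effort': array([ -0.  , -40.45, -23
[... 262 characters left out ...]
  0.04]), 'gripper_width': 94.0435725110492}
{'vertical_fov': 70.72054114823212, 'cx': 280.1651517976992, 'cy': 209.16373190126455, 'dist_coeffs': array([-0.05,  0.  ,  0.  ,  0.  ,  0.  ]), 'mount': array([[   1.  ,   -0.  ,    0.  ,   -0.6 ],
       [  -0.  ,   -0.26,    0.97, -185.04],
       [  -0.  ,   -0.97,   -0.26,   74.98],
       [   0.  ,    0.  ,    0.  ,    1.  ]])}
{'vertical_fov': 55.02460720198321, 'cx': 273.2407534403101, 'cy': 212.3174399145033, 'dist_coeffs': array([-0.02,  0.  ,  0.  ,  0.  ,  0.  ]), 'view': array([[ -0.02,  -1.  ,  -0.02, -53.6 ],
       [ -0.99,   0.02,  -0.16, 570.77],
       [  0.16,   0.01,  -0.99, 710.72],
       [  0.  ,   0.  ,   0.  ,   1.  ]])}
```

View pics/scene0.png

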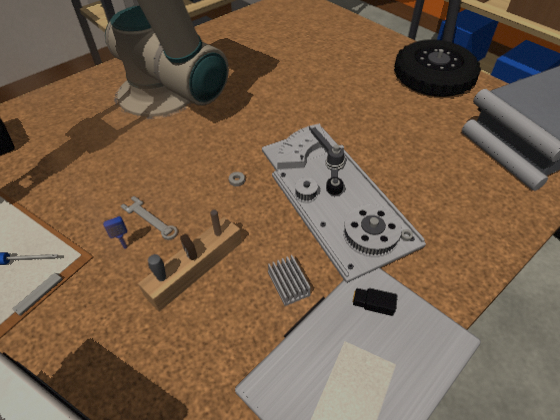

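View pics/top0.png

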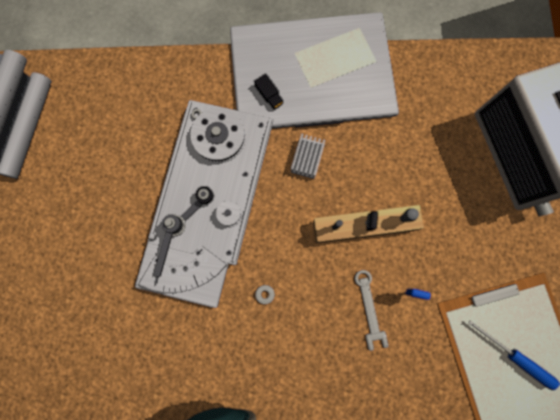

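View pics/wrist0.png

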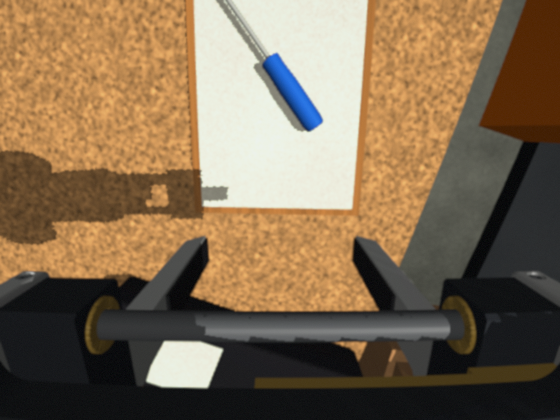

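```bash
python3 - <<'E'
from h import *
a=cv2.imread('pics/top0.png');
cv2.imwrite('pics/cA.png',cv2.resize(a[190:260,300:440],None,fx=5.5,fy=5.5,interpolation=cv2.INTER_CUBIC))
cv2.imwrite('pics/cB.png',cv2.resize(a[180:310,130:260],None,fx=4.6,fy=4.6,interpolation=cv2.INTER_CUBIC))
b=cv2.imread('pics/scene0.png')
cv2.imwrite('pics/cC.png',cv2.resize(b[200:310,130:260],None,fx=5,fy=5,interpolation=cv2.INTER_CUBIC))
E
```

```text
(no output)
```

View pics/cA.png

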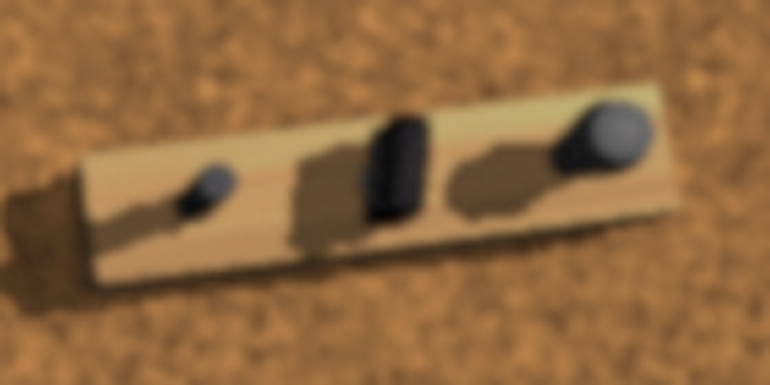

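View pics/cB.png

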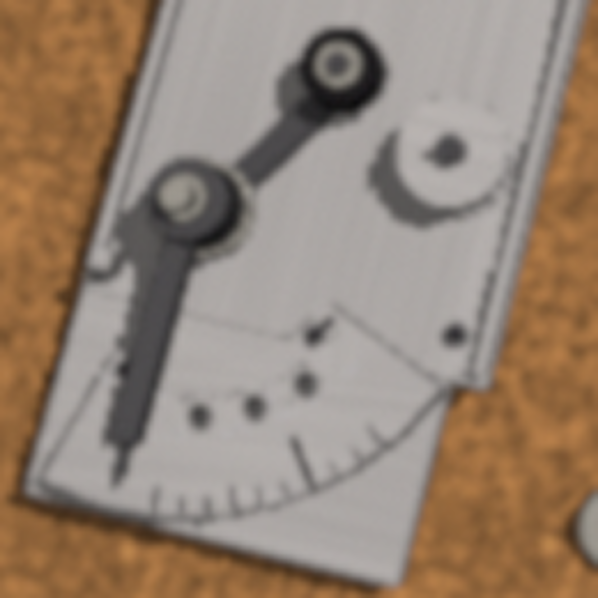

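View pics/cC.png

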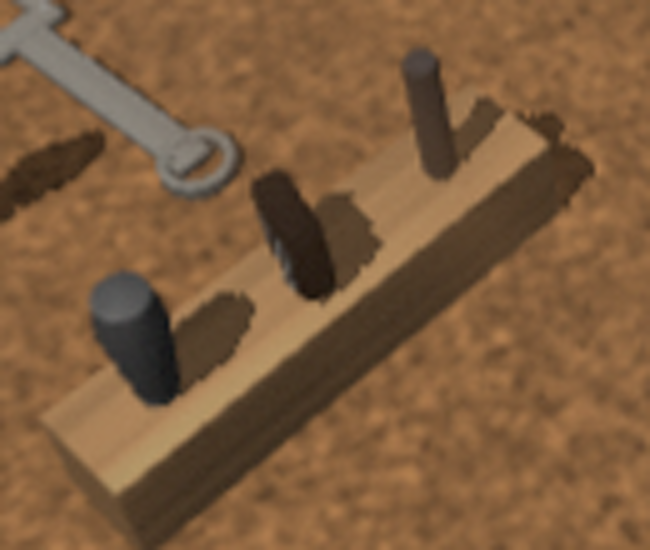

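```bash
python3 - <<'E'
from h import *
np.set_printoptions(precision=2,suppress=True)
A=lambda p:np.array(p)/5.5+[300,190]-0.5+.5/5.5
B=lambda p:np.array(p)/4.6+[130,180]-.5+.5/4.6
C=lambda p:np.array(p)/5+[130,200]-.4
bl=back('top',A([(82,155),(657,83),(680,208),(97,283)]),45);print('block',bl,bl.mean(0),[np.linalg.norm(bl[i]-bl[i-1]) for i in range(4)])
d=bl[1]-bl[0]+bl[2]-bl[3];print('block ydir',np.degrees(np.arctan2(d[1],d[0])))
# grip mid
print('grip top ridge ends',back('top',A([(412,120),(402,212)]),89))
print('grip scene top', back('scene',C([(270,180),(310,232)]),89), 'bottom',back('scene',C([(318,290)]),49))
pv=back('top',B([(182,195)]),88)[0];print('pivot',pv)
h=back('top',B([(200,418),(255,408),(306,384)]),52);print('holes',h)
for q in h: print(np.linalg.norm((q-pv)[:2]),np.degrees(np.arctan2(*(q-pv)[1::-1])))
m=back('top',B([(295,440),(310,487)]),52)
for q in m: print('mark',np.linalg.norm((q-pv)[:2]),np.degrees(np.arctan2(*(q-pv)[1::-1])))
q=back('top',B([(118,480)]),62)[0];print('pointer',np.linalg.norm((q-pv)[:2]),np.degrees(np.arctan2(*(q-pv)[1::-1])))
E
```

```text
block [[ 557.98 -141.77   45.  ]
 [ 578.9  -339.57   45.  ]
 [ 535.64 -344.06   45.  ]
 [ 514.13 -145.32   45.  ]] [ 546.66 -242.68   45.  ] [np.float64(43.99126201639715), np.float64(198.90684446857165), np.float64(43.49305523253515), np.float64(199.89631266357645)]
block ydir -83.89268060122534
grip top ridge ends [[ 560.55 -244.25   89.  ]
 [ 530.83 -239.3    89.  ]]
grip scene top [[ 535.48 -240.05   89.  ]
 [ 563.13 -241.99   89.  ]] bottom [[ 557.57 -243.     49.  ]]
pivot [549.1 120.3  88. ]
holes [[464.49 120.85  52.  ]
 [468.08  98.88  52.  ]
 [477.23  78.58  52.  ]]
84.60360206128884 179.63089646057162
83.80483523004794 -165.18777873034267
83.10066502665134 -149.86360275395762
mark 101.15166163173035 -158.1743446830762
mark 120.63191506955249 -158.70639112389503
pointer 112.40538677697634 164.6623134069194
```

drive_tool --rows '[-0.4,0,0.97,0,0,0,44,-0.4,0,0.97,0,0,0,44,-0.4,0,0.97,0,0,0,44,-0.4,0,0.97,0,0,0,44,-0.4,0,0.97,0,0,0,44,-0.4,0,0.97,0,0,0,44,-0.4,0,0.97,0,0,0,44,-0.4,0,0.97,0,0,0,44,-0.4,0,0.97,0,0,0,44,-0.4,0,0.97,0,0,0,44,-0.4,0,0.97,0,0,0,44,-0.4,0,0.97,0,0,0,44]'

```text
clock: 2.55
position: [460.2, -318.3, 200.1]
eef_rot: [[0.258, 0.0, 0.966], [-0.966, -0.004, 0.258], [0.004, -1.0, -0.001]]
contact_force: [-0.1, 0.2, -0.2]
gripper_width: 44.0
```

drive_tool --rows '[-0.43,0,0.86,0,0.5,0,44,-0.37,0,0.9,0,0.8,0,44,-0.3,0,0.92,0,0.9,0,44,-0.2,0,0.94,0,0.9,0,44,0,0,0,0,0,0,44]'

```text
clock: 3.05
position: [567.0, -257.9, 200.0]
eef_rot: [[-0.071, 0.003, 0.997], [-0.997, -0.004, -0.071], [0.003, -1.0, 0.003]]
contact_force: [-0.1, 0.9, -0.0]
gripper_width: 44.0
```

```bash
python3 - <<'E'
from h import *
np.set_printoptions(precision=3,suppress=True)
s=sensors.observe();print(s['position'],s['eef_rot'])
snap('wrist','w1.png')
print(finder.find_in('wrist','pin_grip'),proj('wrist',[[547,-242.5,89]],view('wrist',s)))
E
```

```text
[ 566.988 -257.858  200.037] [[-0.071  0.003  0.997]
 [-0.997 -0.004 -0.071]
 [ 0.003 -1.     0.003]]
[] [[267.053 224.738]]
```

View pics/w1.png

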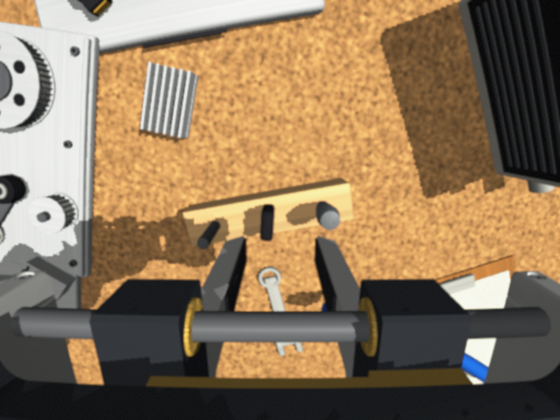

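```bash
python3 - <<'E'
from h import *
a=cv2.imread('pics/w1.png');
cv2.imwrite('pics/cD.png',cv2.resize(a[170:260,170:370],None,fx=4,fy=4,interpolation=cv2.INTER_CUBIC))
E
```

```text
(no output)
```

View pics/cD.png

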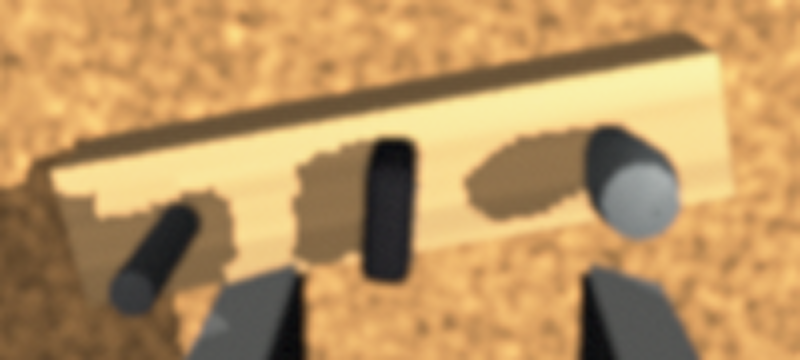

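```bash
python3 - <<'E'
from h import *
np.set_printoptions(precision=2,suppress=True)
D=lambda p:np.array(p)/4+[170,170]-.4
V=view('wrist')
e=back('wrist',D([(368,168),(413,165),(408,277),(364,277)]),89,V);print(e,e.mean(0))
d=e[0]+e[1]-e[2]-e[3];print(np.degrees(np.arctan2(d[1],d[0])),np.linalg.norm(d[:2])/2, np.linalg.norm(e[0]-e[1]))
bl=back('wrist',D([(50,170),(717,55),(733,192),(100,300)]),45,V);print(bl,bl.mean(0));d=bl[1]-bl[0];print(np.degrees(np.arctan2(d[1],d[0])))
E
```

```text
[[ 558.05 -238.8    89.  ]
 [ 558.01 -250.51   89.  ]
 [ 527.29 -246.77   89.  ]
 [ 528.13 -235.09   89.  ]] [ 542.87 -242.79   89.  ]
-6.9954826042693234 30.551233467504073 11.709705048526818
[[ 552.37 -140.11   45.  ]
 [ 572.8  -339.75   45.  ]
 [ 530.66 -344.09   45.  ]
 [ 509.98 -149.     45.  ]] [ 541.46 -243.24   45.  ]
-84.1575139126574
```

drive_tool --rows '[-0.43,0.8,-0.8,0,0.5,0,40,0,0.8,0,0,0,0,40,0,0.7,0,0,0,0,40,0,0,0,0,0,0,40]'

```text
clock: 3.55
position: [535.2, -246.0, 130.3]
eef_rot: [[-0.125, -0.002, 0.992], [-0.992, -0.006, -0.125], [0.006, -1.0, -0.001]]
contact_force: [-0.4, -0.2, -0.3]
gripper_width: 40.0
```

```bash
python3 - <<'E'
from h import *
np.set_printoptions(precision=3,suppress=True)
snap('wrist','w2.png')
E
```

```text
(no output)
```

View pics/w2.png

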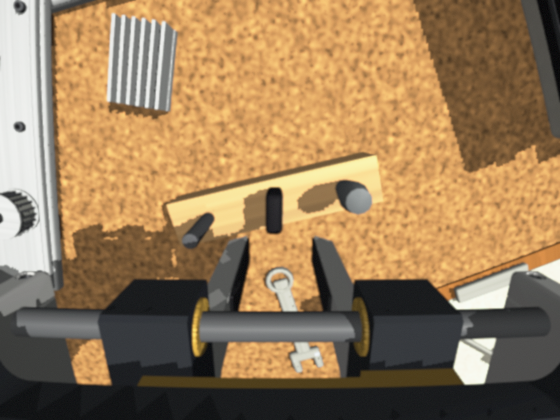

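```bash
python3 - <<'E'
from h import *
np.set_printoptions(precision=2,suppress=True)
V=view('wrist');s=sensors.observe();print(s['position'])
e=back('wrist',[(267,199),(280.5,198),(282,231),(267,231)],89,V);print(e,e.mean(0))
print(proj('wrist',[[544.5,-242.8,89],[541,-242.8,89]],V), finder.trace('wrist','pin_grip')[:1])
a=cv2.imread('pics/w2.png');
cv2.imwrite('pics/cE.png',cv2.resize(a[180:260,200:360],None,fx=5,fy=5,interpolation=cv2.INTER_CUBIC))
E
```

```text
[ 536.35 -246.79  131.96]
[[ 559.63 -239.04   89.  ]
 [ 559.08 -249.72   89.  ]
 [ 531.63 -247.5    89.  ]
 [ 533.19 -235.39   89.  ]] [ 545.88 -242.91   89.  ]
[[274.21 216.65]
 [274.78 220.79]] [{'pixel': [273.5, 208.8], 'p': 0.93, 'region': array([[False, False, False, ..., False, False, False],
       [False, False, False, ..., False, False, False],
       [False, False, False, ..., False, False, False],
       ...,
       [False, False, False, ..., False, False, False],
       [False, False, False, ..., False, False, False],
       [False, False, False, ..., False, False, False]], shape=(420, 560))}]
```

View pics/cE.png

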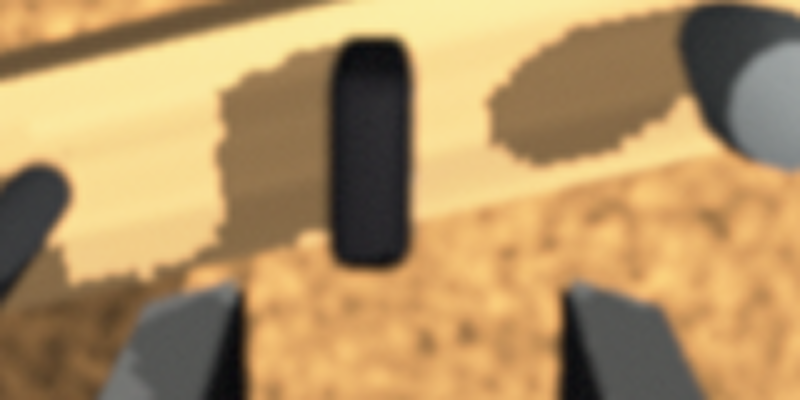

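drive_tool --rows '[-0.18,0.5,0.34,0,0,0,40,0,0,0,0,0,0,40,0,0,0,0,0,0,40]' --newtons 40

```text
clock: 3.95
position: [551.4, -245.2, 120.5]
eef_rot: [[-0.125, 0.009, 0.992], [-0.992, -0.012, -0.125], [0.011, -1.0, 0.011]]
contact_force: [0.6, 0.6, -0.2]
gripper_width: 40.1
```

drive_tool --rows '[-0.05,0.3,-0.12,-0.1,0,0.1,40,0,0,0,0,0,0,40]'

```text
clock: 4.15
position: [548.5, -243.2, 111.4]
eef_rot: [[-0.125, 0.0, 0.992], [-0.992, -0.0, -0.125], [0.0, -1.0, 0.0]]
contact_force: [-0.2, 0.1, -0.0]
gripper_width: 40.1
```

```bash
cat >> h.py <<'E'
def need(target,xang=None,s=None):
    """units of shift/turn to reach target TCP, vertical tool, tool x at angle xang(deg)"""
    s=s or sensors.observe();R=np.array(s['eef_rot']);p=np.array(s['position'])
    if xang is None: xang=np.degrees(np.arctan2(R[1,0],R[0,0]))
    a=np.radians(xang);x=np.array([np.cos(a),np.sin(a),0]);y=np.array([0,0,-1.]);Rd=np.c_[x,y,np.cross(x,y)]
    rv=cv2.Rodrigues(R.T@Rd)[0].ravel()
    print('pos',np.round(p,2),'F',np.round(s['contact_force'],1),'w',round(s['gripper_width'],1),'t',round(s['clock'],2))
    print('dp tool mm',np.round(R.T@(np.array(target)-p),2),'units',np.round(R.T@(np.array(target)-p)/30,3),'turn',np.round(np.degrees(rv)/6,3))
E
python3 - <<'E'
from h import *
need([547,-242.8,70])
E
```

```text
pos [ 548.49 -243.25  111.4 ] F [-0.2  0.1 -0. ] w 40.1 t 4.15
dp tool mm [-0.27 41.4  -1.54] units [-0.009  1.38  -0.051] turn [-0.002  0.     0.003]
```

drive_tool --rows '[0,0.45,-0.05,0,0,0,40,0,0.45,0,0,0,0,40,0,0.45,0,0,0,0,40,0,0,0,0,0,0,40,0,0,0,0,0,0,40]'

```text
clock: 4.65
position: [547.6, -243.8, 70.5]
eef_rot: [[-0.125, 0.001, 0.992], [-0.992, -0.001, -0.125], [0.001, -1.0, 0.002]]
contact_force: [0.6, 0.4, -0.5]
gripper_width: 40.2
```

```bash
python3 - <<'E'
from h import *
need([547,-242.8,70])
snap('wrist','w3.png')
E
```

```text
pos [ 547.63 -243.76   70.45] F [ 0.6  0.4 -0.5] w 40.2 t 4.65
dp tool mm [-0.87  0.45 -0.75] units [-0.029  0.015 -0.025] turn [-0.015  0.     0.008]
```

View pics/w3.png

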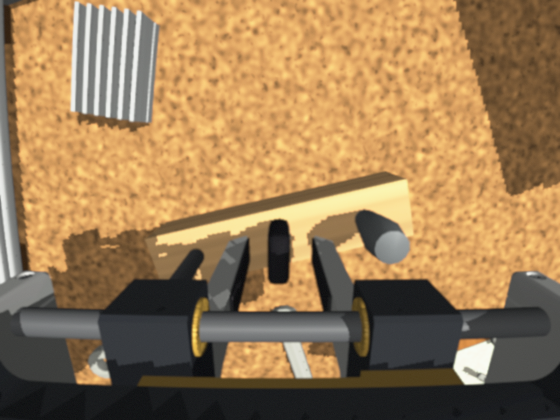

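drive_tool --rows '[0,0,0,0,0,0,0,0,0,0,0,0,0,0,0,0,0,0,0,0,0,0,0,0,0,0,0,0,0,0,0,0,0,0,0,0,0,0,0,0,0,0]' --newtons 45

```text
clock: 5.3
position: [548.6, -244.3, 72.7]
eef_rot: [[-0.125, 0.004, 0.992], [-0.992, -0.003, -0.125], [0.002, -1.0, 0.005]]
contact_force: [0.2, -0.4, -1.0]
gripper_width: 13.8
```

drive_tool --rows '[0,-0.3,0,0,0,0,0,0,-0.6,0,0,0,0,0,0,-0.6,0,0,0,0,0,0,-0.6,0,0,0,0,0,0,-0.6,0,0,0,0,0,0,-0.6,0,0,0,0,0,0,-0.6,0,0,0,0,0]'

```text
clock: 6.0
position: [547.0, -243.7, 193.8]
eef_rot: [[-0.125, 0.001, 0.992], [-0.992, -0.001, -0.125], [0.001, -1.0, 0.001]]
contact_force: [1.2, -0.3, -1.9]
gripper_width: 13.5
```

```bash
python3 - <<'E'
from h import *
need([547,-242.8,190],-70)
snap('wrist','w4.png')
snap('scene','s4.png')
E
```

```text
pos [ 546.97 -243.65  193.81] F [ 1.2 -0.3 -1.9] w 13.5 t 6.0
dp tool mm [-0.85  3.81 -0.08] units [-0.028  0.127 -0.003] turn [-0.008 -4.527  0.014]
```

View pics/w4.png

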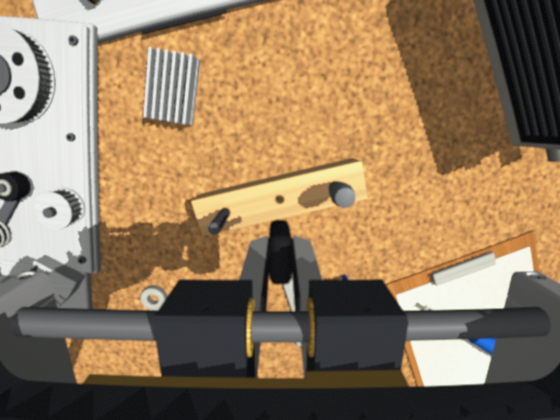

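View pics/s4.png

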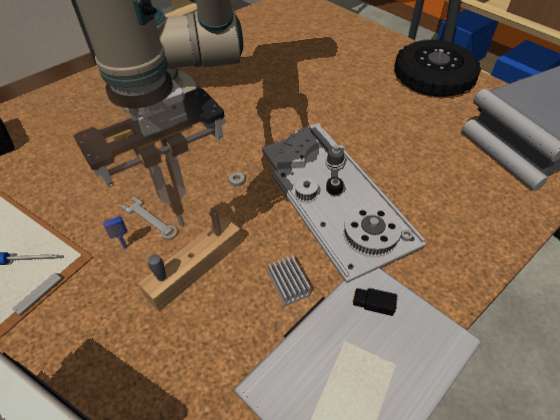

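```bash
python3 - <<'E'
from h import *
np.set_printoptions(precision=2,suppress=True)
a=cv2.imread('pics/w4.png');
cv2.imwrite('pics/cF.png',cv2.resize(a[170:300,220:350],None,fx=5,fy=5,interpolation=cv2.INTER_CUBIC))
s=sensors.observe();V=view('wrist',s)
print(back('wrist',[(279.5,199.5)],45,V), s['position'])
print(proj('wrist',[[547,-242.8,45]],V))
E
```

```text
[[ 546.44 -243.67   45.  ]] [ 548.77 -244.64  195.83]
[[278.7  199.13]]
```

View pics/cF.png

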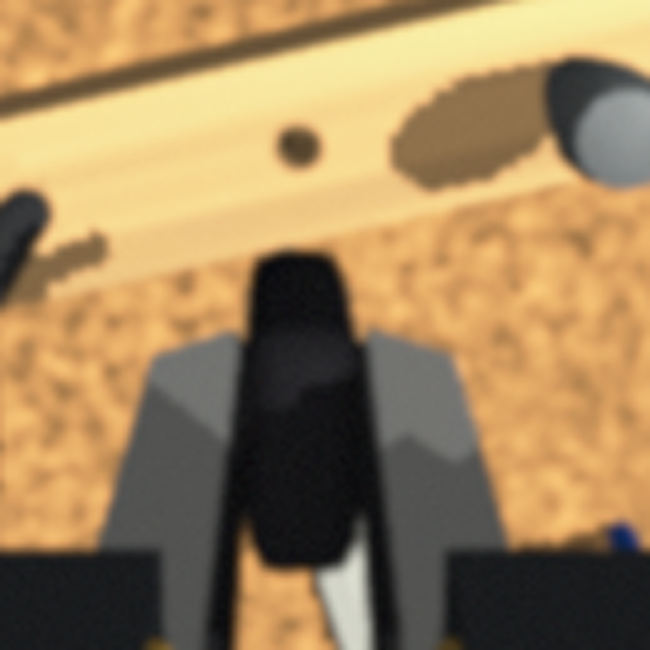

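```bash
python3 - <<'E'
from h import *
np.set_printoptions(precision=2,suppress=True)
s=sensors.observe();R=np.array(s['eef_rot']);
s['position']=np.array([546.97,-243.65,193.81]);s['eef_rot']=np.array([[-0.125, 0.001, 0.992], [-0.992, -0.001, -0.125], [0.001, -1.0, 0.001]])
V=view('wrist',s)
S=back('wrist',[(279.2,199)],45,V)[0];print(S)
g=np.array([548.6,-244.3,72.7]);Rg=np.array([[-0.125, 0.004, 0.992], [-0.992, -0.003, -0.125], [0.002, -1.0, 0.005]])
print('socket in tool at grasp',Rg.T@(S-g))
print('block(top) centre',Rg.T@(np.array([546.66,-242.68,45])-g))
# where grip front-bottom edge would appear: tool pts
for z in (12,14,17): 
  print(z,proj('wrist',[s['eef_rot']@np.array([0,21.7,z])+s['position']],V))
E
```

```text
[ 545.11 -242.01   45.  ]
socket in tool at grasp [-1.89 27.68 -3.89]
block(top) centre [-1.42 27.69 -2.27]
12 [[280.85 219.13]]
14 [[280.85 216.5 ]]
17 [[280.86 212.53]]
```

drive_tool --rows '[-0.6,-0.05,-0.1,0,-0.3,0,0,-0.97,0,-0.15,0,-0.3,0,0,-0.97,0,-0.15,0,-0.3,0,0,-0.97,0,-0.15,0,-0.3,0,0,-0.97,0,-0.15,0,-0.3,0,0,-0.97,0,-0.15,0,-0.35,0,0,-0.97,0,-0.15,0,-0.35,0,0,-0.97,0,-0.15,0,-0.35,0,0,-0.97,0,-0.15,0,-0.35,0,0,-0.97,0,-0.15,0,-0.35,0,0,-0.6,0,-0.1,0,-0.35,0,0,-0.3,0,-0.1,0,0,0,0]'

```text
clock: 7.3
position: [466.6, 80.5, 185.6]
eef_rot: [[0.277, -0.017, 0.961], [-0.961, 0.008, 0.277], [-0.012, -1.0, -0.014]]
contact_force: [0.6, -0.6, -1.6]
gripper_width: 13.5
```

```bash
python3 - <<'E'
from h import *
need([472.3,98.1,200.],-75)
E
```

```text
pos [466.63  80.47 185.61] F [ 0.6 -0.6 -1.6] w 13.5 t 7.3
dp tool mm [-15.55 -14.34  10.12] units [-0.518 -0.478  0.337] turn [ 0.136  0.177 -0.116]
```

drive_tool --rows '[-0.45,-0.45,0.3,0.13,0.17,-0.11,0,0,0,0,0,0,0,0,0,0,0,0,0,0,0,0,0,0,0,0,0,0]'

```text
clock: 7.7
position: [467.2, 97.1, 196.5]
eef_rot: [[0.262, -0.007, 0.965], [-0.965, -0.001, 0.262], [-0.001, -1.0, -0.007]]
contact_force: [-0.1, 0.5, -1.3]
gripper_width: 13.5
```

```bash
python3 - <<'E'
from h import *
s=sensors.observe();need([472.3,98.1,200.],-75,s)
V=view('wrist',s);np.save('V5.npy',V)
a=snap('wrist','w5.png')
cv2.imwrite('pics/cG.png',cv2.resize(cv2.cvtColor(a,cv2.COLOR_RGB2BGR)[130:270,190:350],None,fx=5,fy=4.2,interpolation=cv2.INTER_CUBIC))
E
```

```text
pos [467.23  97.07 196.51] F [-0.1  0.5 -1.3] w 13.5 t 7.7
dp tool mm [ 0.33 -3.52  5.14] units [ 0.011 -0.117  0.171] turn [ 0.071  0.035 -0.009]
```

View pics/w5.png

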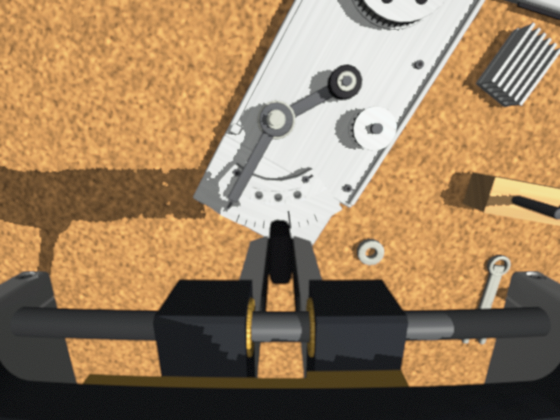

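View pics/cG.png

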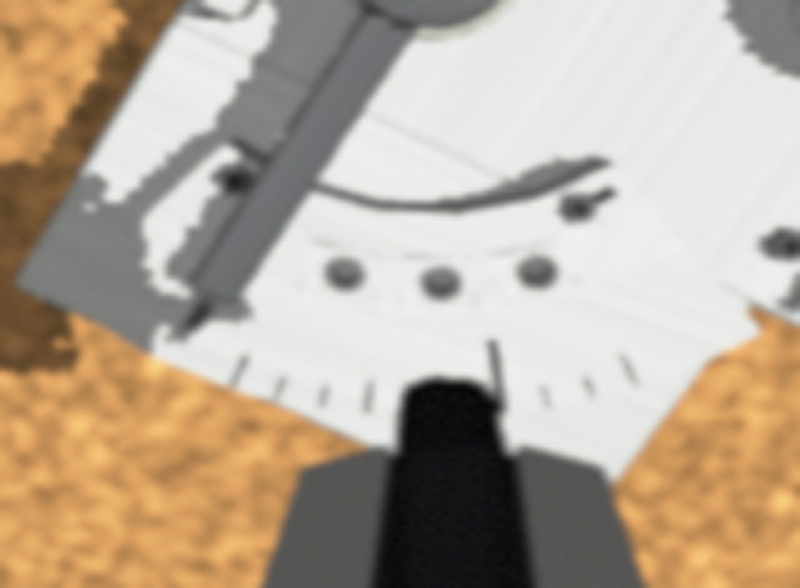

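```bash
python3 - <<'E'
from h import *
np.set_printoptions(precision=3,suppress=True)
V=np.load('V5.npy');G=lambda p:np.array(p)/[5,4.2]+[190,130]-.4
h=back('wrist',G([(345,273),(440,283),(537,272)]),52,V)
p=back('wrist',[(277.5,118.5)],88,V)[0]
print(h,p)
for q in h: print(np.linalg.norm((q-p)[:2]),np.degrees(np.arctan2(*(q-p)[1::-1]))%360, (q-p)[:2])
a=back('wrist',G([(193,333)]),62,V)[0]; print('pointer',np.linalg.norm((a-p)[:2]),np.degrees(np.arctan2(*(a-p)[1::-1]))%360)
# circle center from known radii 85 & 3 holes
from scipy.optimize import least_squares
f=lambda c:np.concatenate([[c[0]+85*np.cos(c[2]+k*.262)-h[k+1,0],c[1]+85*np.sin(c[2]+k*.262)-h[k+1,1]] for k in(-1,0,1)])
o=least_squares(f,[549,120,3.4]);print(o.x,np.degrees(o.x[2]),o.cost)
R=np.array([[0.262,-0.007,0.965],[-0.965,-0.001,0.262],[-0.001,-1,-0.007]])
s=np.array([467.23,97.07,196.51]);print('hole in tool',R.T@(h[1]-s))
E
```

```text
[[463.361 122.162  52.   ]
 [466.342 100.567  52.   ]
 [475.083  80.06   52.   ]] [548.468 122.431  88.   ]
85.10750790404184 180.18156256347262 [-85.107  -0.27 ]
84.98651005572506 194.908283920754 [-82.126 -21.865]
84.73866143873953 210.00113226466607 [-73.385 -42.371]
pointer 111.25914308564857 165.16205893391725
[548.296 123.17    3.413] 195.5302623303876 0.04766624306460039
hole in tool [ -3.462 144.513   1.071]
```

drive_tool --rows '[-0.6,0,0.3,0.05,0.03,0,0,-0.75,0,0.3,0,0,0,0,-0.65,0,0.3,0,0,0,0,-0.1,0,0.05,0,0,0,0,0,0,0,0,0,0,0]'

```text
clock: 8.25
position: [478.5, 161.7, 193.5]
eef_rot: [[0.252, -0.008, 0.968], [-0.968, -0.003, 0.252], [0.001, -1.0, -0.008]]
contact_force: [-0.0, -0.4, -1.4]
gripper_width: 13.7
```

```bash
python3 - <<'E'
from h import *
need([478.5,163.5,124.5],-75)
E
```

```text
pos [478.54 161.73 193.46] F [-0.  -0.4 -1.4] w 13.7 t 8.25
dp tool mm [-1.8  68.95  0.98] units [-0.06   2.298  0.033] turn [ 0.08  -0.067  0.009]
```

drive_tool --rows '[-0.06,0.5,0.03,0.08,-0.06,0,0,0,0.6,0,0,0,0,0,0,0.6,0,0,0,0,0,0,0.4,0,0,0,0,0,0,0.1,0,0,0,0,0,0,0,0,0,0,0,0]'

```text
clock: 8.85
position: [478.8, 155.9, 125.0]
eef_rot: [[0.253, -0.001, 0.967], [-0.967, -0.006, 0.253], [0.005, -1.0, -0.002]]
contact_force: [-0.0, 0.1, -0.9]
gripper_width: 13.3
```

```bash
python3 - <<'E'
from h import *
need([478.5,163.5,124.5],-75)
snap('scene','s6.png');snap('wrist','w6.png')
a=cv2.imread('pics/s6.png');cv2.imwrite('pics/cH.png',cv2.resize(a[70:230,230:390],None,fx=3.7,fy=3.7,interpolation=cv2.INTER_CUBIC))
E
```

```text
pos [478.76 155.87 124.96] F [-0.   0.1 -0.9] w 13.3 t 8.85
dp tool mm [-7.45  0.41  1.69] units [-0.248  0.014  0.056] turn [ 0.02  -0.055  0.051]
```

View pics/cH.png

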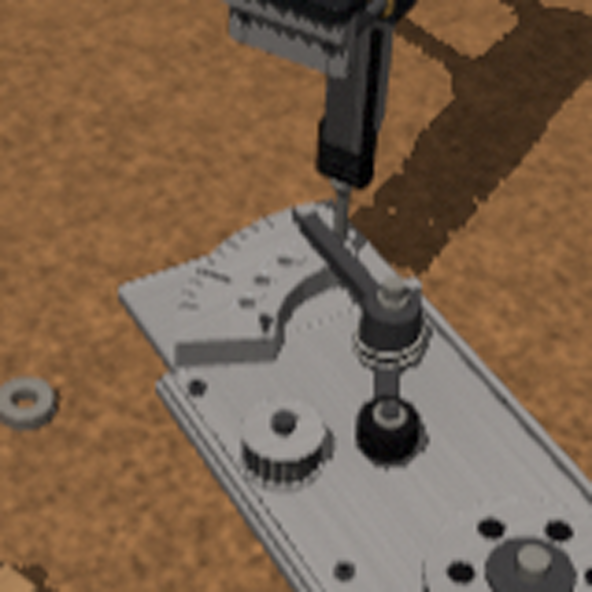

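View pics/w6.png

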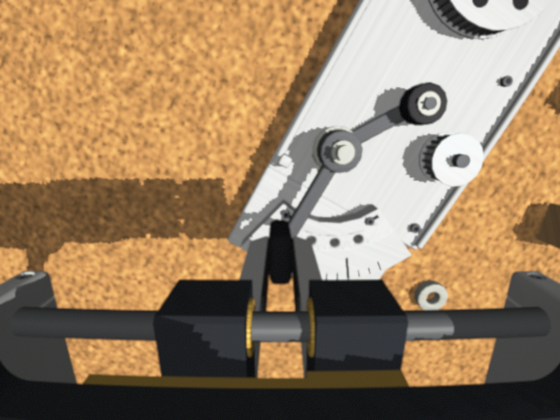

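drive_tool --rows '[0.13,0,-0.15,0.02,-0.05,0.05,0,0.15,0,-0.13,0,0,0,0,0.16,0,-0.12,0,0,0,0,0.17,0,-0.1,0,0,0,0,0.18,0,-0.08,0,0,0,0]'

```text
clock: 9.45
position: [471.2, 131.7, 127.9]
eef_rot: [[0.257, 0.011, 0.966], [-0.966, 0.011, 0.257], [-0.008, -1.0, 0.013]]
contact_force: [1.6, 4.1, -4.1]
gripper_width: 13.3
```

```bash
python3 - <<'E'
from h import *
need([470.7,99.5,124.5],-75)
p=sensors.observe()['position'];d=p[:2]-[552.7,121.9];print(np.hypot(*d),np.degrees(np.arctan2(d[1],d[0]))%360)
E
```

```text
pos [471.21 131.73 127.94] F [ 1.6  4.1 -4.1] w 13.3 t 9.45
dp tool mm [31.05  3.07 -8.83] units [ 1.035  0.102 -0.294] turn [-0.125 -0.015 -0.077]
82.08435035753327 173.11872782692268
```

drive_tool --rows '[0.16,0.06,-0.1,-0.12,0,-0.07,0,0.16,0.04,-0.08,0,0,0,0,0.16,0.03,-0.05,0,0,0,0,0.16,0,-0.03,0,0,0,0,0.12,0,0,0,0,0,0]'

```text
clock: 9.95
position: [471.0, 109.6, 126.7]
eef_rot: [[0.254, 0.004, 0.967], [-0.967, 0.009, 0.254], [-0.007, -1.0, 0.006]]
contact_force: [-0.0, 5.8, -2.6]
gripper_width: 13.6
```

```bash
python3 - <<'E'
from h import *
need([470.7,99.5,124.5],-75)
p=sensors.observe()['position'];d=p[:2]-[552.7,121.9];print(np.hypot(*d),np.degrees(np.arctan2(d[1],d[0]))%360)
snap('scene','s7.png');snap('wrist','w7.png')
a=cv2.imread('pics/s7.png');cv2.imwrite('pics/cI.png',cv2.resize(a[70:230,230:390],None,fx=3.7,fy=3.7,interpolation=cv2.INTER_CUBIC))
E
```

```text
pos [471.02 109.61 126.7 ] F [-0.   5.8 -2.6] w 13.6 t 9.95
dp tool mm [ 9.71  2.11 -2.89] units [ 0.324  0.07  -0.096] turn [-0.055 -0.049 -0.07 ]
82.59948220600346 188.55926008187905
```

View pics/cI.png

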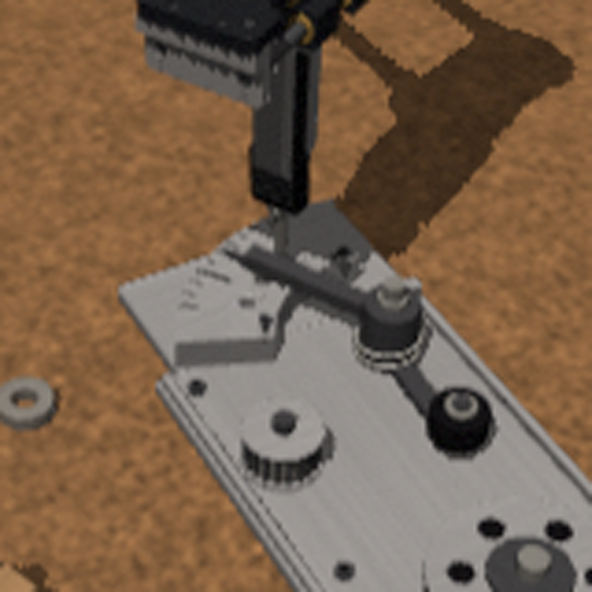

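View pics/w7.png

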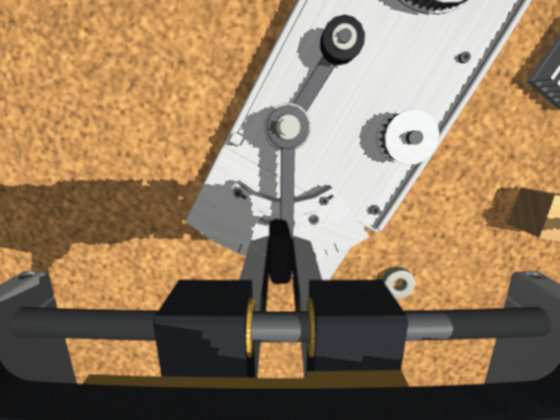

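drive_tool --rows '[0.16,0.04,-0.05,-0.05,-0.05,-0.07,0,0.16,0.04,-0.05,0,0,0,0,0.06,0.02,0,0,0,0,0,0.02,0,0,0,0,0,0]'

```text
clock: 10.45
position: [471.5, 100.8, 125.5]
eef_rot: [[0.255, 0.0, 0.967], [-0.967, 0.009, 0.255], [-0.009, -1.0, 0.002]]
contact_force: [0.2, 6.6, -2.7]
gripper_width: 13.7
```

```bash
python3 - <<'E'
from h import *
need([470.7,99.5,124.5],-75)
E
```

```text
pos [471.46 100.75 125.52] F [ 0.2  6.6 -2.7] w 13.7 t 10.45
dp tool mm [ 1.02  1.   -1.06] units [ 0.034  0.033 -0.035] turn [-0.024 -0.034 -0.085]
```

drive_tool --rows '[0.05,0.07,-0.035,0,-0.03,-0.12,0,0.03,0.07,0,0,0,-0.06,0,0.02,0.05,0,0,0,-0.05,0]'

```text
clock: 10.75
position: [469.6, 100.0, 121.4]
eef_rot: [[0.255, 0.003, 0.967], [-0.967, -0.009, 0.255], [0.009, -1.0, 0.0]]
contact_force: [0.5, 5.7, 2.6]
gripper_width: 13.3
```

```bash
python3 - <<'E'
from h import *
need([470.7,99.5,117],-75)
E
```

```text
pos [469.59  99.96 121.37] F [0.5 5.7 2.6] w 13.3 t 10.75
dp tool mm [0.69 4.38 0.95] units [0.023 0.146 0.032] turn [-0.003 -0.033  0.085]
```

drive_tool --rows '[0.03,0.06,0.03,0,-0.03,0.06,0,0.02,0.06,0,0,0,0,0,0.02,0.06,0,0,0,0,0]'

```text
clock: 11.05
position: [469.4, 100.0, 118.7]
eef_rot: [[0.258, -0.002, 0.966], [-0.966, 0.002, 0.258], [-0.002, -1.0, -0.002]]
contact_force: [-1.9, 5.7, 11.5]
gripper_width: 13.6
```

```bash
python3 - <<'E'
from h import *
need([470.7,99.5,117],-75)
E
```

```text
pos [469.36 100.02 118.71] F [-1.9  5.7 11.5] w 13.6 t 11.05
dp tool mm [0.85 1.71 1.17] units [0.028 0.057 0.039] turn [ 0.016 -0.01  -0.02 ]
```

drive_tool --rows '[0.05,0,0.05,0,0,0,0,0.04,0.02,0.03,0,0,0,0,0.03,0.03,0,0,0,0,0]'

```text
clock: 11.35
position: [469.2, 99.3, 118.9]
eef_rot: [[0.256, -0.009, 0.967], [-0.967, 0.007, 0.256], [-0.009, -1.0, -0.007]]
contact_force: [-0.8, 5.6, 5.9]
gripper_width: 13.3
```

```bash
python3 - <<'E'
from h import *
need([470.7,99.5,117],-75)
E
```

```text
pos [469.17  99.32 118.86] F [-0.8  5.6  5.9] w 13.3 t 11.35
dp tool mm [0.23 1.84 1.54] units [0.008 0.061 0.051] turn [ 0.07  -0.029 -0.085]
```

drive_tool --rows '[0.03,-0.01,0.07,0.08,-0.03,-0.1,0,0.02,0.02,0.06,0.03,0,-0.04,0,0.03,0.03,0.04,0,0,0,0]'

```text
clock: 11.65
position: [469.8, 100.1, 118.8]
eef_rot: [[0.257, -0.005, 0.966], [-0.966, -0.001, 0.257], [-0.001, -1.0, -0.005]]
contact_force: [-0.9, 4.8, 7.7]
gripper_width: 13.4
```

```bash
python3 - <<'E'
from h import *
need([470.7,99.5,117],-75)
E
```

```text
pos [469.77 100.06 118.79] F [-0.9  4.8  7.7] w 13.4 t 11.65
dp tool mm [0.78 1.79 0.77] units [0.026 0.06  0.026] turn [ 0.045 -0.018 -0.007]
```

drive_tool --rows '[0.07,0.02,0.05,0.05,-0.02,-0.02,0,0.07,0.03,0.03,0.02,0,-0.03,0,0.07,0.03,0.02,0,0,-0.03,0]'

```text
clock: 11.95
position: [469.7, 98.6, 118.8]
eef_rot: [[0.256, -0.005, 0.967], [-0.967, 0.002, 0.256], [-0.003, -1.0, -0.004]]
contact_force: [-1.5, 7.7, 5.5]
gripper_width: 13.2
```

```bash
python3 - <<'E'
from h import *
need([470.7,99.5,117],-75)
snap('wrist','w8.png');snap('scene','s8.png')
a=cv2.imread('pics/s8.png');cv2.imwrite('pics/cJ.png',cv2.resize(a[100:200,260:360],None,fx=5.9,fy=5.9,interpolation=cv2.INTER_CUBIC))
E
```

```text
pos [469.67  98.59 118.82] F [-1.5  7.7  5.5] w 13.2 t 11.95
dp tool mm [-0.61  1.82  1.23] units [-0.02   0.061  0.041] turn [ 0.039 -0.028 -0.028]
```

View pics/cJ.png

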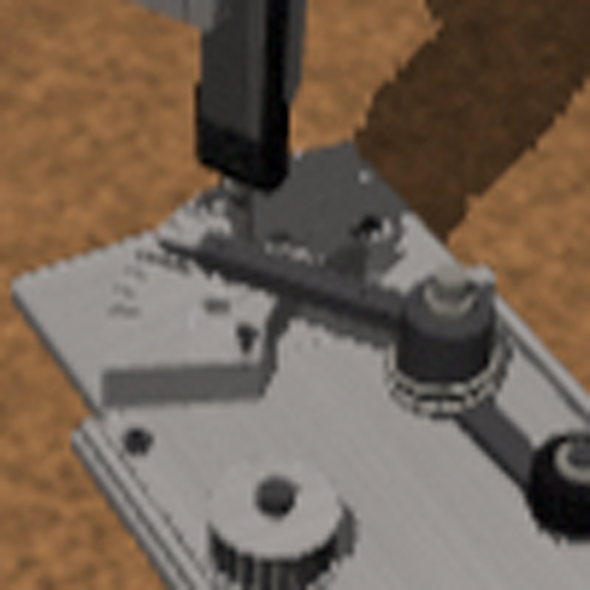

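View pics/w8.png

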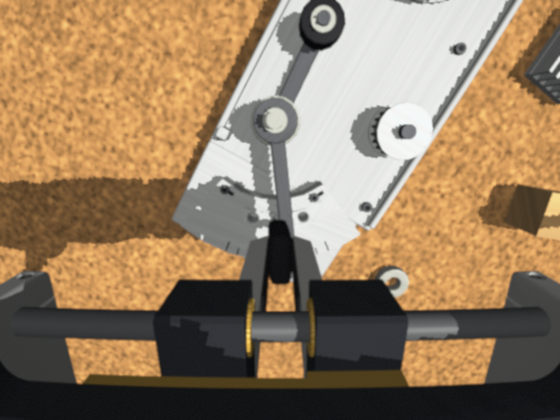

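```bash
python3 - <<'E'
from h import *
np.set_printoptions(precision=2,suppress=True)
a=cv2.imread('pics/w8.png');cv2.imwrite('pics/cK.png',cv2.resize(a[170:260,220:340],None,fx=6.6,fy=6.6,interpolation=cv2.INTER_CUBIC))
E
```

```text
(no output)
```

View pics/cK.png

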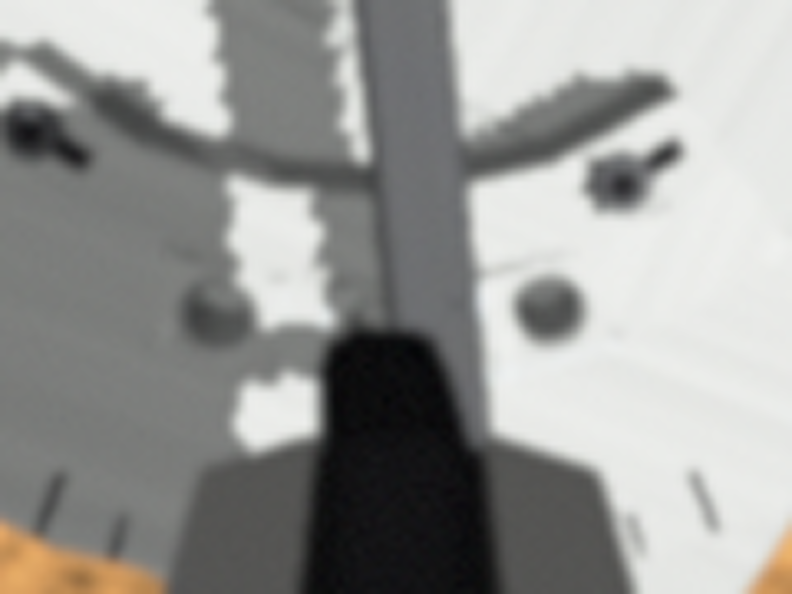

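```bash
python3 - <<'E'
from h import *
np.set_printoptions(precision=2,suppress=True)
k=lambda p:np.array(p)/6.6+[220,170]-.42
s=sensors.observe();s['position']=np.array([469.67,98.59,118.82]);R=np.array([[0.256,-0.005,0.967],[-0.967,0.002,0.256],[-0.003,-1,-0.004]]);s['eef_rot']=R
V=view('wrist',s)
h=back('wrist',k([(217,312),(549,308)]),52,V);print(h,np.linalg.norm(h[0]-h[1]),2*85*np.sin(.262))
p=back('wrist',[(275.5,119.5)],88,V)[0];print(p)
u=h[1]-h[0];n=np.array([u[1],-u[0],0])/np.linalg.norm(u);m=h.mean(0)
sag=85*(1-np.cos(.262)); c=np.array([548.4,122.8,52]); n=(m-c)/np.linalg.norm(m-c)
H2=m+n*sag;print('H2',H2,'in tool',R.T@(H2-s['position']))
print(proj('wrist',[H2],V),(proj('wrist',[H2],V)-[220,170]+.42)*6.6)
# pin collar/grip: where tip would be
for z in(-4,-2): print(proj('wrist',[R@np.array([x,66.7,z])+s['position'] for x in (0,)],V))
E
```

```text
[[463.08 123.11  52.  ]
 [475.06  80.15  52.  ]] 44.60112350215043 44.03217878782524
[547.74 123.34  88.  ]
H2 [466.27 100.88  52.  ] in tool [-2.89 66.84 -2.44]
[[277.59 219.83]] [[382.89 331.63]]
[[280.82 221.58]]
[[280.82 219.43]]
```

drive_tool --rows '[-0.02,-0.06,0.06,0.04,-0.02,-0.03,0,-0.01,0,0.04,0.02,0,-0.01,0,0,0.03,0.03,0.01,0,-0.02,0]'

```text
clock: 12.35
position: [468.2, 102.2, 119.9]
eef_rot: [[0.256, -0.007, 0.967], [-0.967, 0.001, 0.256], [-0.003, -1.0, -0.006]]
contact_force: [-1.7, 4.1, 1.9]
gripper_width: 13.4
```

```bash
python3 - <<'E'
from h import *
need([470.8,99.9,117],-75)
E
```

```text
pos [468.18 102.24 119.93] F [-1.7  4.1  1.9] w 13.4 t 12.35
dp tool mm [2.94 2.91 1.95] units [0.098 0.097 0.065] turn [ 0.058 -0.023 -0.03 ]
```

drive_tool --rows '[0.13,0,0.1,0.06,-0.02,-0.03,0,0.08,0.02,0.08,0.02,0,-0.02,0,0.04,0.03,0.04,0.01,0,-0.02,0]'

```text
clock: 12.65
position: [469.9, 98.5, 118.8]
eef_rot: [[0.257, -0.01, 0.966], [-0.966, 0.001, 0.257], [-0.003, -1.0, -0.009]]
contact_force: [-1.7, 5.3, 5.9]
gripper_width: 13.2
```

```bash
python3 - <<'E'
from h import *
need([470.8,99.9,117],-75)
E
```

```text
pos [469.88  98.52 118.83] F [-1.7  5.3  5.9] w 13.2 t 12.65
dp tool mm [-1.09  1.82  1.26] units [-0.036  0.061  0.042] turn [ 0.087 -0.015 -0.031]
```

drive_tool --rows '[0,0.01,0.09,0.12,-0.01,-0.03,0,0,0.02,0.07,0.06,0,-0.02,0,0,0.03,0.05,0.03,0,-0.02,0]'

```text
clock: 12.95
position: [469.8, 99.7, 118.8]
eef_rot: [[0.258, 0.001, 0.966], [-0.966, -0.001, 0.258], [0.002, -1.0, 0.0]]
contact_force: [-2.7, 3.0, 7.4]
gripper_width: 13.7
```

```bash
python3 - <<'E'
from h import *
need([470.8,99.9,117],-75)
E
```

```text
pos [469.77  99.67 118.78] F [-2.7  3.   7.4] w 13.7 t 12.95
dp tool mm [0.04 1.78 1.06] units [0.001 0.059 0.035] turn [-0.003 -0.007  0.015]
```

drive_tool --rows '[0.03,-0.01,0.11,0,0,0,0,0.03,0,0.08,0.03,0,-0.02,0,0.03,0.03,0.04,0.05,0,-0.02,0]'

```text
clock: 13.25
position: [470.3, 99.2, 118.6]
eef_rot: [[0.257, -0.005, 0.966], [-0.966, -0.002, 0.257], [0.001, -1.0, -0.005]]
contact_force: [-2.5, 5.6, 11.2]
gripper_width: 13.3
```

```bash
python3 - <<'E'
from h import *
need([470.8,99.9,117],-75)
E
```

```text
pos [470.34  99.19 118.64] F [-2.5  5.6 11.2] w 13.3 t 13.25
dp tool mm [-0.57  1.64  0.64] units [-0.019  0.055  0.021] turn [ 0.049 -0.014  0.01 ]
```

drive_tool --rows '[0.0,-0.02,0.12,0.06,0,0,0,0,0,0.08,0.04,0,-0.02,0,-0.02,0.02,0.05,0.03,0,0,0,-0.02,0.03,0.03,0.02,0,0,0]'

```text
clock: 13.65
position: [470.6, 100.6, 118.6]
eef_rot: [[0.258, -0.005, 0.966], [-0.966, -0.004, 0.258], [0.003, -1.0, -0.006]]
contact_force: [-3.1, 1.5, 9.9]
gripper_width: 13.6
```

```bash
python3 - <<'E'
from h import *
need([470.8,99.9,117],-75)
E
```

```text
pos [470.58 100.59 118.63] F [-3.1  1.5  9.9] w 13.6 t 13.65
dp tool mm [0.72 1.63 0.04] units [0.024 0.054 0.001] turn [ 0.06  -0.007  0.025]
```

drive_tool --rows '[0.04,-0.02,0.12,0.06,0,0,0,0.05,0.01,0.08,0.04,0,-0.02,0,0.05,0.02,0.05,0.03,0,0,0]'

```text
clock: 13.95
position: [471.6, 99.2, 118.5]
eef_rot: [[0.257, -0.007, 0.966], [-0.966, -0.001, 0.257], [-0.001, -1.0, -0.007]]
contact_force: [-4.2, 5.6, 9.2]
gripper_width: 13.6
```

```bash
python3 - <<'E'
from h import *
need([470.8,99.9,117],-75)
E
```

```text
pos [471.58  99.21 118.48] F [-4.2  5.6  9.2] w 13.6 t 13.95
dp tool mm [-0.86  1.49 -0.56] units [-0.029  0.05  -0.019] turn [ 0.07  -0.015 -0.01 ]
```

```bash
python3 - <<'E'
from h import *
need([470.8,99.9,117],-75)
a=snap('wrist','w9.png');b=snap('scene','s9.png')
A=cv2.resize(a[170:300,220:340],None,fx=4.5,fy=4.5,interpolation=cv2.INTER_CUBIC)
o=cv2.cvtColor(cv2.imread('pics/w4.png'),cv2.COLOR_BGR2RGB)
O=cv2.resize(o[210:300,240:320],None,fx=4.5,fy=4.5,interpolation=cv2.INTER_CUBIC)
cv2.imwrite('pics/cL.png',A[:,:,::-1])
B=cv2.resize(b[120:180,270:350],None,fx=9,fy=9,interpolation=cv2.INTER_CUBIC);cv2.imwrite('pics/cM.png',B[:,:,::-1])
E
```

```text
pos [471.58  99.21 118.48] F [-4.2  5.6  9.2] w 13.6 t 13.95
dp tool mm [-0.86  1.49 -0.56] units [-0.029  0.05  -0.019] turn [ 0.07  -0.015 -0.01 ]
```

View pics/cL.png

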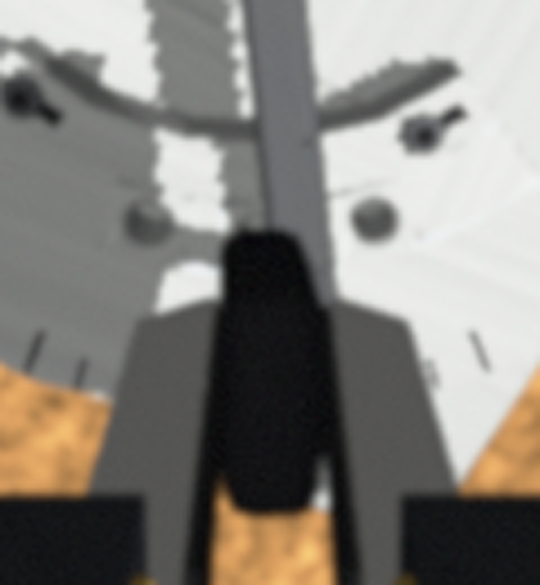

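View pics/cM.png

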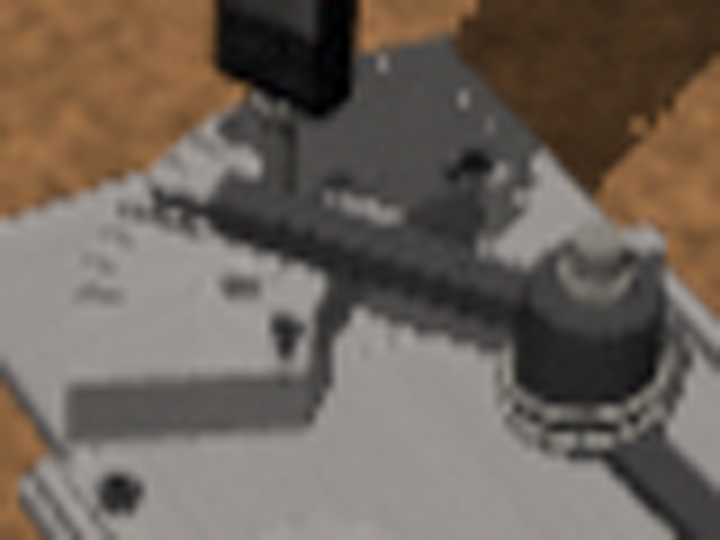

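```bash
python3 - <<'E'
from h import *
np.set_printoptions(precision=1,suppress=True)
for P in ([466.5,100],[467.5,100],[466.5,98],):
  q=proj('scene',[[*P,52],[*P,68],[*P,92],[*P,96]]);print(P,((q-[270,120]+.44)*9))
print(((proj('scene',[[475.1,80.1,52],[477.2,78.6,52]])-[270,120]+.44)*9))
E
```

```text
[466.5, 100] [[276.3 226.4]
 [278.  175.7]
 [280.6  97.2]
 [281.   83.8]]
[467.5, 100] [[279.1 228.4]
 [280.8 177.7]
 [283.5  99.2]
 [283.9  85.8]]
[466.5, 98] [[270.3 230. ]
 [271.9 179.4]
 [274.4 100.8]
 [274.8  87.4]]
[[240.2 280.5]
 [241.6 287.7]]
```

```bash
python3 - <<'E'
from h import *
a=cv2.imread('pics/s9.png')[112:160,280:320]
b=cv2.resize(a,None,fx=14,fy=12,interpolation=cv2.INTER_CUBIC)
b=cv2.convertScaleAbs(b,alpha=1.6,beta=10)
cv2.imwrite('pics/cN.png',b)
E
```

```text
(no output)
```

View pics/cN.png

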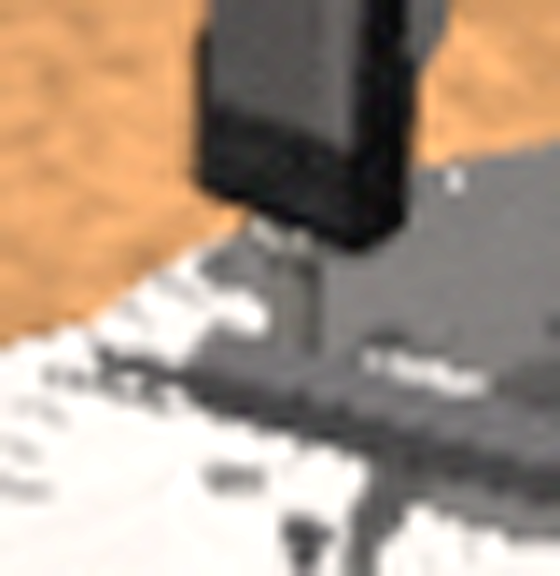

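drive_tool --rows '[0,-0.12,-0.02,0.07,-0.01,-0.01,0,0.03,-0.03,0,0,0,0,0,0.03,0,0,0,0,0,0]' --newtons 60

```text
clock: 14.35
position: [469.0, 99.6, 122.2]
eef_rot: [[0.256, -0.006, 0.967], [-0.967, 0.005, 0.257], [-0.006, -1.0, -0.004]]
contact_force: [-0.0, 5.7, -0.4]
gripper_width: 13.4
```

```bash
python3 - <<'E'
from h import *
need([470.8,99.9,117],-75)
E
```

```text
pos [468.95  99.56 122.19] F [-0.   5.7 -0.4] w 13.4 t 14.35
dp tool mm [0.18 5.18 1.89] units [0.006 0.173 0.063] turn [ 0.039 -0.023 -0.061]
```

drive_tool --rows '[0.03,0,0.08,0.05,-0.02,-0.06,0,0.03,0.03,0.02,0.02,0,-0.04,0,0.03,0.03,0.01,0.01,0,-0.03,0]'

```text
clock: 14.65
position: [469.8, 99.9, 120.4]
eef_rot: [[0.257, -0.001, 0.967], [-0.967, -0.001, 0.257], [0.001, -1.0, -0.001]]
contact_force: [-2.5, 6.3, 3.6]
gripper_width: 13.0
```

```bash
python3 - <<'E'
from h import *
need([470.8,99.9,117],-75)
E
```

```text
pos [469.75  99.87 120.36] F [-2.5  6.3  3.6] w 13.0 t 14.65
dp tool mm [0.23 3.36 1.03] units [0.008 0.112 0.034] turn [ 0.013 -0.022  0.01 ]
```

drive_tool --rows '[0.03,0.02,0.08,0.03,-0.02,0,0,0.02,0.05,0.04,0.02,0,-0.02,0,0.02,0.05,0.03,0.01,0,-0.02,0]'

```text
clock: 14.95
position: [471.7, 100.5, 118.4]
eef_rot: [[0.258, -0.0, 0.966], [-0.966, -0.001, 0.258], [0.0, -1.0, -0.0]]
contact_force: [-4.0, 4.6, 14.6]
gripper_width: 13.4
```

```bash
python3 - <<'E'
from h import *
need([470.8,99.9,117],-75)
E
```

```text
pos [471.7  100.53 118.37] F [-4.   4.6 14.6] w 13.4 t 14.95
dp tool mm [ 0.37  1.37 -1.03] units [ 0.012  0.046 -0.034] turn [ 0.005 -0.012  0.005]
```

drive_tool --rows '[0.07,-0.01,0,0,0,-0.02,0,0.07,0.01,0,0,0,-0.02,0,0.07,0.02,0.02,0,0,-0.02,0]'

```text
clock: 15.25
position: [471.1, 98.9, 118.6]
eef_rot: [[0.255, -0.005, 0.967], [-0.967, 0.003, 0.255], [-0.004, -1.0, -0.004]]
contact_force: [-3.4, 8.0, 7.0]
gripper_width: 13.4
```

```bash
python3 - <<'E'
from h import *
need([470.8,99.9,117],-75)
E
```

```text
pos [471.12  98.86 118.64] F [-3.4  8.   7. ] w 13.4 t 15.25
dp tool mm [-1.08  1.64 -0.04] units [-0.036  0.055 -0.001] turn [ 0.037 -0.041 -0.035]
```

drive_tool --rows '[0.09,-0.01,0.03,0.03,-0.03,-0.04,0,0.09,0.01,0.03,0.02,0,-0.03,0,0.08,0.02,0.03,0.01,0,-0.02,0]'

```text
clock: 15.55
position: [472.2, 95.7, 118.1]
eef_rot: [[0.255, -0.004, 0.967], [-0.967, 0.003, 0.255], [-0.004, -1.0, -0.003]]
contact_force: [-3.3, 7.7, 3.9]
gripper_width: 13.5
```

```bash
python3 - <<'E'
from h import *
need([470.8,99.9,117],-75)
E
```

```text
pos [472.22  95.7  118.09] F [-3.3  7.7  3.9] w 13.5 t 15.55
dp tool mm [-4.42  1.11 -0.3 ] units [-0.147  0.037 -0.01 ] turn [ 0.029 -0.035 -0.037]
```

drive_tool --rows '[0.02,0.03,0,0.02,-0.02,-0.02,0,0.02,0.03,0,0,0,0,0,0.02,0.03,0,0,0,0,0]'

```text
clock: 15.85
position: [471.3, 96.8, 116.2]
eef_rot: [[0.255, -0.005, 0.967], [-0.967, 0.008, 0.255], [-0.009, -1.0, -0.003]]
contact_force: [-1.1, 6.0, 1.7]
gripper_width: 13.4
```

```bash
python3 - <<'E'
from h import *
need([470.8,99.9,117],-75)
E
```

```text
pos [471.32  96.81 116.24] F [-1.1  6.   1.7] w 13.4 t 15.85
dp tool mm [-3.13 -0.73  0.28] units [-0.104 -0.024  0.009] turn [ 0.024 -0.035 -0.082]
```

drive_tool --rows '[0.01,0.06,0,0.02,-0.02,-0.06,0,0.01,0.06,0,0.01,0,-0.04,0,0.01,0.06,0,0,0,-0.03,0]'

```text
clock: 16.15
position: [470.5, 97.9, 111.6]
eef_rot: [[0.255, -0.001, 0.967], [-0.967, -0.001, 0.255], [0.0, -1.0, -0.001]]
contact_force: [-2.4, 4.3, 3.5]
gripper_width: 13.1
```

```bash
python3 - <<'E'
from h import *
need([470.8,97,100],-75)
E
```

```text
pos [470.55  97.86 111.58] F [-2.4  4.3  3.5] w 13.1 t 16.15
dp tool mm [ 0.89 11.58  0.03] units [0.03  0.386 0.001] turn [ 0.007 -0.033  0.004]
```

drive_tool --rows '[0,0.07,0,0,0,0,0,0,0.07,0,0,0,0,0,0,0.07,0,0,0,0,0]'

```text
clock: 16.45
position: [470.6, 98.9, 106.2]
eef_rot: [[0.255, -0.001, 0.967], [-0.967, 0.001, 0.255], [-0.001, -1.0, -0.0]]
contact_force: [-2.4, 3.7, 3.8]
gripper_width: 13.3
```

```bash
python3 - <<'E'
from h import *
need([470.8,97,99],-75)
E
```

```text
pos [470.63  98.9  106.22] F [-2.4  3.7  3.8] w 13.3 t 16.45
dp tool mm [ 1.89  7.22 -0.32] units [ 0.063  0.241 -0.011] turn [ 0.002 -0.037 -0.014]
```

drive_tool --rows '[0,0.07,-0.02,0,0,0,0,0,0.06,-0.02,0,0,0,0,0,0.05,0,0,0,0,0]'

```text
clock: 16.75
position: [470.4, 98.9, 101.2]
eef_rot: [[0.255, 0.001, 0.967], [-0.967, 0.002, 0.255], [-0.002, -1.0, 0.002]]
contact_force: [-1.9, 5.4, 4.5]
gripper_width: 13.2
```

```bash
python3 - <<'E'
from h import *
need([470.8,97,99],-75)
E
```

```text
pos [470.36  98.86 101.15] F [-1.9  5.4  4.5] w 13.2 t 16.75
dp tool mm [ 1.91  2.15 -0.05] units [ 0.064  0.072 -0.002] turn [-0.017 -0.04  -0.015]
```

drive_tool --rows '[0,0.05,0,0,0,0,0,0,0.05,0,0,0,0,0,0,0.04,0,0,0,0,0]'

```text
clock: 17.05
position: [471.0, 98.9, 99.0]
eef_rot: [[0.255, 0.003, 0.967], [-0.967, 0.002, 0.255], [-0.001, -1.0, 0.003]]
contact_force: [-3.9, 4.5, 14.7]
gripper_width: 13.3
```

```bash
python3 - <<'E'
from h import *
need([470.8,97,99],-75)
a=snap('wrist','w10.png');b=snap('scene','s10.png')
B=cv2.resize(b[100:200,250:360],None,fx=6,fy=6,interpolation=cv2.INTER_CUBIC);cv2.imwrite('pics/cO.png',B[:,:,::-1])
E
```

```text
pos [471.04  98.91  99.  ] F [-3.9  4.5 14.7] w 13.3 t 17.05
dp tool mm [ 1.79 -0.01 -0.72] units [ 0.06  -0.    -0.024] turn [-0.033 -0.041 -0.013]
```

View pics/cO.png

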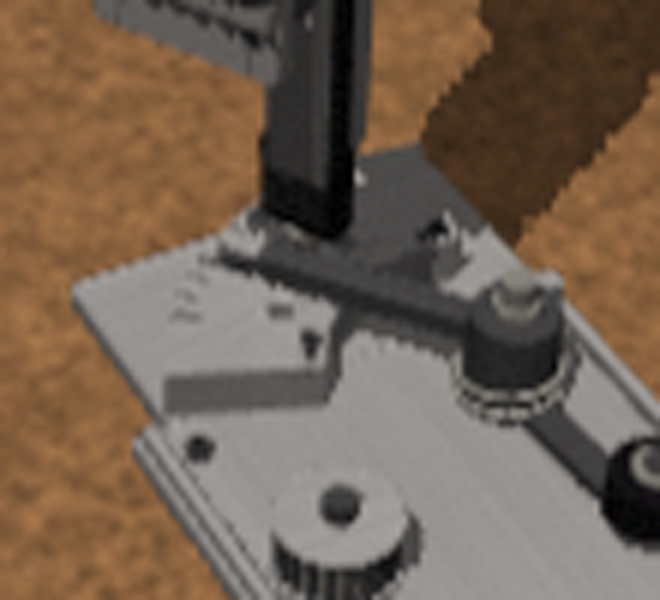

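View pics/w10.png

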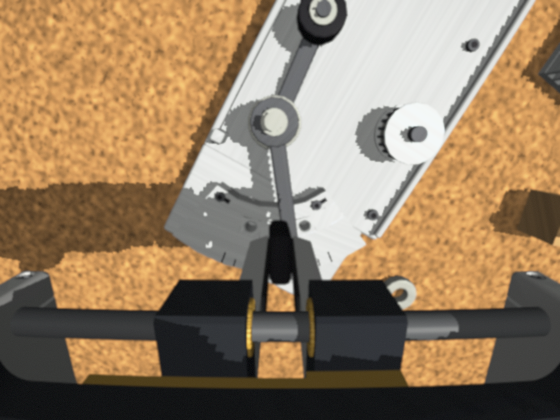

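drive_tool --rows '[0.01,0.03,-0.02,-0.03,0,0,0,0,0.03,0,0,0,0,0]'

```text
clock: 17.35
position: [470.8, 98.8, 99.1]
eef_rot: [[0.254, 0.002, 0.967], [-0.967, 0.002, 0.254], [-0.002, -1.0, 0.002]]
contact_force: [-3.0, 5.0, 9.2]
gripper_width: 13.4
```

drive_tool --rows '[0,-0.01,0,0,0,0,20,0,0,0,0,0,0,26,0,0,0,0,0,0,34,0,0,0,0,0,0,34,0,0,0,0,0,0,34]'

```text
clock: 17.85
position: [471.3, 94.2, 98.1]
eef_rot: [[0.257, 0.002, 0.966], [-0.966, -0.007, 0.257], [0.007, -1.0, -0.0]]
contact_force: [-0.2, 1.6, 1.1]
gripper_width: 34.0
```

```bash
python3 - <<'E'
from h import *
need([470.8,98.8,200],-75)
a=snap('wrist','w11.png');b=snap('scene','s11.png')
B=cv2.resize(b[100:200,250:360],None,fx=6,fy=6,interpolation=cv2.INTER_CUBIC);cv2.imwrite('pics/cP.png',B[:,:,::-1])
E
```

```text
pos [471.32  94.2   98.05] F [-0.2  1.6  1.1] w 34.0 t 17.85
dp tool mm [  -3.84 -101.98    0.67] units [-0.128 -3.399  0.022] turn [ 0.    -0.014  0.069]
```

View pics/cP.png

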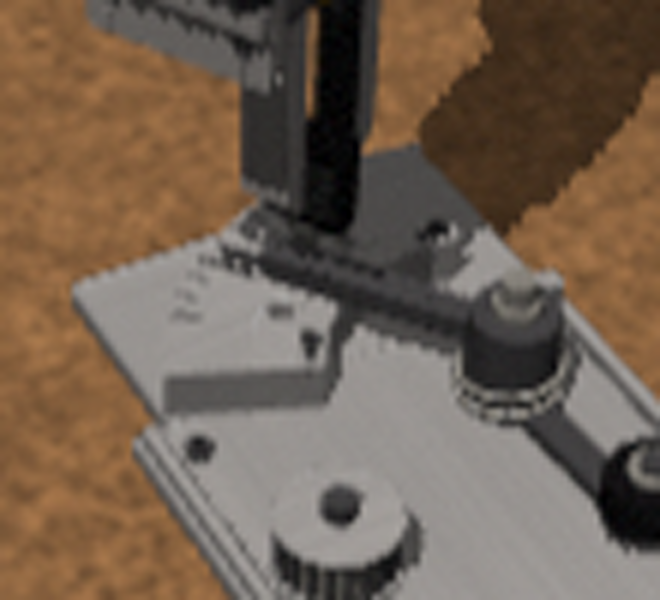

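View pics/w11.png

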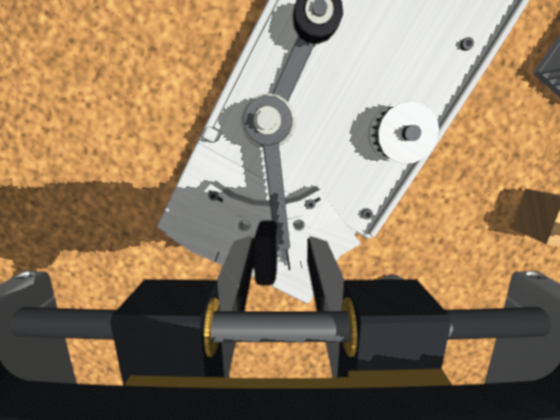

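drive_tool --rows '[-0.15,0,0.02,0,0,0.06,46,0,0,0,0,0,0,46,0,-0.3,0,0,0,0,46]'

```text
clock: 18.25
position: [469.7, 98.6, 106.2]
eef_rot: [[0.258, -0.003, 0.966], [-0.966, -0.001, 0.258], [0.001, -1.0, -0.003]]
contact_force: [-0.2, -0.8, -1.4]
gripper_width: 45.7
```

```bash
python3 - <<'E'
from h import *
need([470.8,98.8,200],-75)
a=snap('wrist','w12.png')
E
```

```text
pos [469.68  98.6  106.21] F [-0.2 -0.8 -1.4] w 45.7 t 18.25
dp tool mm [  0.16 -93.79   0.85] units [ 0.005 -3.126  0.028] turn [ 0.03  -0.011  0.006]
```

View pics/w12.png

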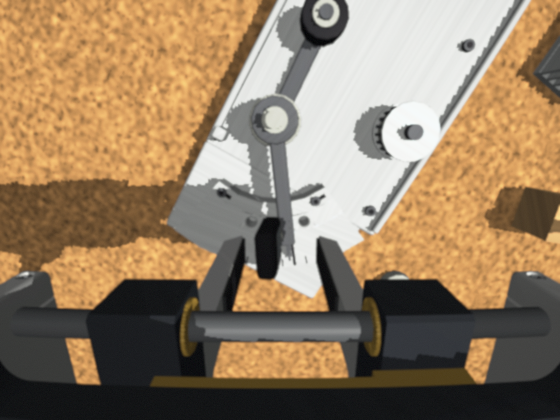

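drive_tool --rows '[0,-0.5,0,0,0,0,50,0,-0.8,0,0,0,0,50,0,-0.8,0,0,0,0,50,0,-0.8,0,0,0,0,50,0,-0.6,-0.4,0,0,0,50,0,0,-0.8,0,0,0,50,0,0,-0.8,0,0,0,50,0,0,-0.5,0,0,0,50,0,0,0,0,0,0,50]'

```text
clock: 19.2
position: [399.4, 78.7, 222.7]
eef_rot: [[0.259, 0.012, 0.966], [-0.966, -0.002, 0.259], [0.005, -1.0, 0.011]]
contact_force: [0.3, -0.0, 0.5]
gripper_width: 49.9
```

```bash
python3 - <<'E'
from h import *
np.set_printoptions(precision=1,suppress=True)
s=sensors.observe();need([470.8,98.8,200],-75,s);np.save('V13.npy',view('wrist',s))
a=snap('wrist','w13.png');b=snap('scene','s13.png');c=snap('top','t13.png')
B=cv2.resize(b[100:200,250:360],None,fx=6,fy=6,interpolation=cv2.INTER_CUBIC);cv2.imwrite('pics/cQ.png',B[:,:,::-1])
B=cv2.resize(c[180:310,130:260],None,fx=4.6,fy=4.6,interpolation=cv2.INTER_CUBIC);cv2.imwrite('pics/cR.png',B[:,:,::-1])
B=((proj('scene',[[466.4,100.8,52],[466.4,100.8,72],[466.4,100.8,116]])-[250,100]+.42)*6);print(B)
E
```

```text
pos [399.4  78.7 222.7] F [ 0.3 -0.   0.5] w 49.9 t 19.2
dp tool mm [-1.  23.5 73.9] units [-0.   0.8  2.5] turn [-0.1 -0.   0. ]
[[305.5 269.7]
 [306.9 227.4]
 [310.2 129.1]]
```

View pics/cQ.png

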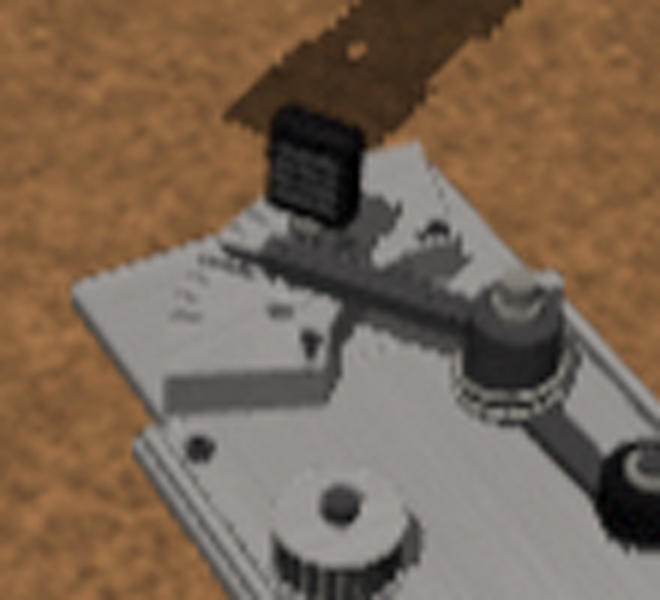

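View pics/cR.png

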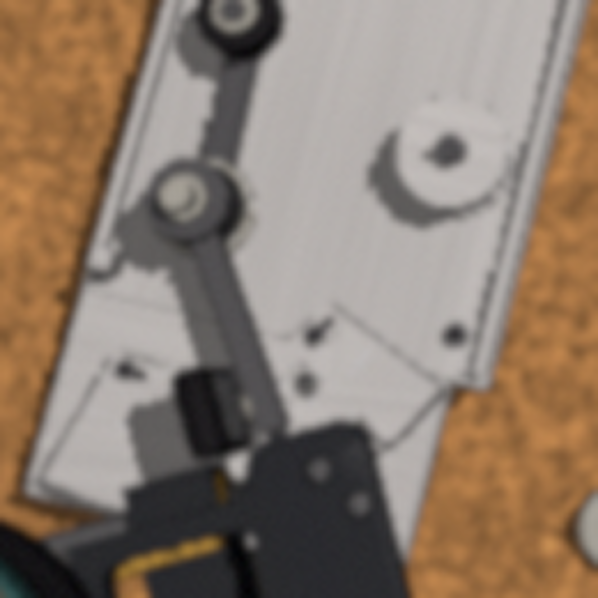

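View pics/w13.png

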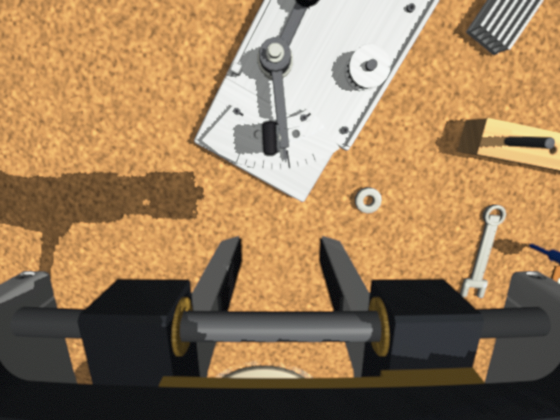

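```bash
python3 - <<'E'
from h import *
np.set_printoptions(precision=1,suppress=True)
a=cv2.imread('pics/w13.png');cv2.imwrite('pics/cS.png',cv2.resize(a[95:185,220:340],None,fx=6.6,fy=6.6,interpolation=cv2.INTER_CUBIC))
V=np.load('V13.npy')
print((proj('wrist',[[466.4,100.8,116],[466.4,100.8,76],[466.4,100.8,52]],V)-[220,95]+.42)*6.6)
E
```

```text
[[372.2 276.1]
 [374.2 274. ]
 [375.2 272.9]]
```

View pics/cS.png

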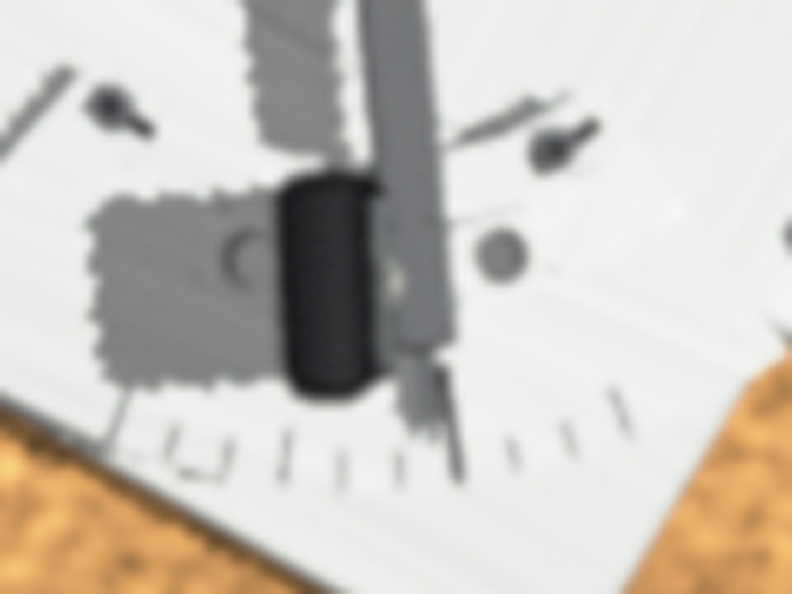

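```bash
python3 - <<'E'
from h import *
s=sensors.observe();print(s['contact_force'],s['clock']);print(r.close_job())
E
```

```text
[ 1.04512741 -0.12283228  1.12375879] 19.35
the job is handed in; nothing more can be done
None
```

The job is handed in at 19.35 s. The black-gripped locking pin stands home in the middle hole, and the tensioner arm stays parked against it with the gripper clear. No verdict was reported.

**What I did:** I drew the pin from the middle socket and pushed the pointer arm back along the arc with its shank. I then felt for the hole with light pressure. Contact forces read after each move peaked at about 15 N, against the 30 N limit. The pin dropped in about 3 mm further along the arc than my camera estimate. It then went down about 20 mm to a firm stop, which matches the hole's depth.

**Last checks:**
- **Position:** The pictures after release show the pin in the middle hole, with the outer two holes empty. The arm rests on the pin.
- **Lean:** The pin leans clockwise by roughly 0.07–0.08 rad, within the 0.2 rad allowed.
- **Pointer:** It sits slightly short of the centre of the long mark, by about 3°. I estimate the tensioner reading near 0.6 rad. I could not read the joint directly.
- **Surroundings:** The other parts I could see look undisturbed; I did not measure them.

After I opened the jaws, the tool drifted about 5 mm and may have brushed the pin with a force below 2 N. I recentred it before lifting, and the pin stayed seated.

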